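# Change the furniture foot in the drilling vise and hold it clamped

## Robot

A 6-joint arm with a two-finger parallel gripper is mounted at the origin on the work surface. World frame = base frame: x ahead of the robot, y to its left, z up, the work surface at z = 0. Lengths are in m, angles in rad, forces in N, time in s.
With the tool pointing down it reaches from about 0.325 to 0.775 m from the base axis. Payload 5.5 kg.
Tool frame: the origin (TCP) lies between the finger pads; the fingertips stand 22 mm ahead of it and the grasp point (between the pads) lies 3 mm ahead of it (bot.finger_overhang is the distance from the TCP to the fingertips, in m); z points along the fingers, y is the direction in which the jaws open and shut (so a half turn about z gives the same grasp; the last joint's range is limited). The gripper opens to 88 mm and grips with 3 to 60 N. Pads are 20 mm wide; open, the fingers measure 115 mm over their backs; the gripper's body (75 mm by 178 mm) begins 61 mm behind the grasp point.
Start: joints at [1.138, 0.091, 1.231, -0, 1.82, -0.057], TCP at [0.22, 0.558, 0.245] pointing down, gripper open.
Joint ranges: [-2.87, 2.87], [-0.86, 2.18], [0.17, 2.46], [-1.51, 4.65], [0.06, 2.69], [-2.65, 2.65]. Speed limits (rad/s): [2.57, 2.57, 3.01, 3.14, 3.14, 3.14].

## Interface

Orientations are given as [roll, pitch, yaw] about the fixed x, y, z axes, in that order (R = Rz(yaw) Ry(pitch) Rx(roll)).
In Python, from bench import bot, cams, hand_in gives the robot as it stands.
- The arm moves only by the tool servo_tool, never from a script. Its argument "commands" is a list of rows, each a list of 3 entries, a list of its own where there are three numbers: the shift along the tool's x, y, z as a fraction of full scale, then the turn, a rotation vector about the tool's x, y, z as a fraction of full scale, then the closure, from 0 (fully open) to 1 (shut). A call has 1 to 5 rows; each row shifts and turns the commanded pose from where the row before left it, along the tool's axes as they then stand; what a row does not reach is not made up. Full scale, the value 1, is 0.03 m for a shift and 5 degrees for a turn. A row lasts 1/12 s, in which the tool goes at most 41.7 mm and 7.16 degrees, less where a joint would pass 70% of its speed; a pose out of reach is approached as far as the arm can. A call with a number of a shift or a turn outside -1 to 1 is refused whole. A call with a gripper value outside its range is refused whole. The fingers move at their own pace and stop on an object; "grip_force" is the grip in N (left out, the last holds). Time passes only in rows, so rows that do not move let the fingers close. It gives the time, the measured TCP pose, the force and the opening at its end, in the units of the state.
- bot.state(): the state, without advancing time (a new reading comes with each control period).
- cams.read_camera(name): name is "scene" or "top" or "wrist"; returns the picture (420x560x3 uint8, blue, green, red); there is no depth.
- cams.calibration(name): a dict with "vfov" (degrees; the focal length in pixels is half the picture's height over the tangent of half this angle, whatever the lens; pixels are square), "cx", "cy" (the principal point, pixels), "R" (3x3) and "t" (3): a world point X has camera coordinates R X + t. Camera axes: x right, y down, z forward; pixel columns grow to the right and rows downward; lengths in m; the calibration is good to about 2 mm. A picture is of the moment at which its call begins: read the wrist's pose just before it. calibration takes no time and is no camera call; for the wrist camera it gives the pose at the moment of the call.
- hand_in(): hands the job in, once; it reports no verdict.
The state is a dict: "time_s": time; "joint_positions": joint angles; "joint_vel": joint speeds; "tau": joint torques, N m; "position": TCP position; "tcp_rot": TCP orientation; "contact_force": force on the tool from outside, world axes, zero at the start; "wrist_torque": the same for the moment, N m; "width": finger opening in m.
Only numpy, scipy, OpenCV 4.12 (cv2) and the standard library are available. Lean on these libraries where they do the work, as an engineer would, in place of code of your own. Each camera call takes 0.05 s, during which the arm holds its last target.

## Task

Swap the two wooden furniture feet: the dark drilled one comes out of the vise and goes into the blue tray between its end strips, and the plain light one goes from the tray onto the vise bed, between and square to the jaws; set both down upright without dropping them (the rubber mat is a free spot to park one). Only then press the red safety catch all the way over, and after that pull the lever by its black handle towards the front of the vise as far as it goes, so that the vise clamps the plain foot; the lever springs back if let go, so finish with the gripper still holding it fully pulled. Leave everything else on the bench where it is.

Things in the scene. Friction and masses are not known exactly. Their poses are not given: they have to be found in the camera images.
- vise: Fixed green vise, base 110 (x) x 295 (y -130 to 165) x 18 mm; origin on the bench, -x its front (faces the robot side), z up. Clamps along y. Along +y: fixed jaw (inner face y=-108, top z=48), nest open to front, back and above, moving jaw (face y=-32 at rest, top z=48), gear housing (x +-45, y 20 to 165, top z=70) with the lever (y=55) and red catch (y=105). Yaw varies.
- vise_nest (a point): Middle of the vise's bed, on its surface (18 mm above the bench), axes as the vise. The plain foot's origin belongs here, its long (y) axis along the vise's y; 76 mm between the jaws at rest for the 64 mm foot. A foot here is gripped across its 44 mm width (vise x).
- pad: Sprung aluminium face of the moving jaw, 64 x 10 x 28 mm. Origin at bed height mid pad (clamping face 5 mm to -y). The lever drives it up to 16 mm in the vise's -y; it meets a foot standing against the fixed jaw at about lever 0.71 and squeezes it with about 12 N at full pull.
- lever (a joint): Lever angle: 0 at rest (leaning 0.35 rad to the vise's back, +x), growing as the handle is pulled to the front (-x), end stop at 0.95 (leaning 0.60 rad to the front). A spring always drives it back to 0: 3.5 N at the handle to start, about 8 N at the end stop. While the catch is closed the lever is blocked after about 0.05 rad.
- lever_arm: The lever itself: steel rod 12 mm in diameter, 150 mm from the pivot axis to its top, where a black round handle bar (20 mm in diameter, 63 mm long, from 8 mm on the catch side of the rod to 55 mm on its other side) lies level along the vise's y. Origin on the pivot axis; it turns about the vise's y axis.
- lever_grip (a point): Middle of the free half of the black handle bar, on its axis, 34 mm to -y of the rod; about 191 mm above the bench at rest, 174 mm when fully pulled. Pinched from above across the bar (fingers in front of and behind it, along the vise's x) the bar can turn between the pads while the gripper stays upright.
- lever_pivot (a point): Fixed point on the lever's pivot axis (50 mm above the bench, at x=0, y=55 in the vise); axes as the vise. The handle bar's axis moves on a circle of 150 mm about it in the vise's x-z plane: offset x = 150 sin(0.35 - lever), z = 150 cos(0.35 - lever).
- catch (a joint): Safety catch angle: 0 closed (start 0 to 0.12), 1.05 fully open at its stop. Friction keeps it where it is left (about 2 to 3 N on the tail moves it).
- catch_pivot (a point): Fixed point on the catch's pivot axis (along vise x), at x=-2, y=105, z=90 mm in the vise; axes as the vise. The red catch is a rocker: a 60 mm level bar to -y bars the lever's way; a flat tail (24 wide, 60 long, 6 mm thick) rises at 50 degrees to +y. Pressing the tail straight down tips it outward to 10 degrees below level and lifts the bar clear.
- catch_tail (a point): Outer end of the red catch's tail, at mid thickness: 39 mm to +y and 46 mm above the catch pivot when closed; 59 mm to +y and 10 mm below it when fully open. The housing top is 20 mm below the pivot.
- tray: Fixed blue tray, 100 (x) x 125 (y) x 12 mm plate with two end strips across y=-48 and y=+48 (12 thick, 12 high, 84 mm clear between them), open at both x sides. Origin under its centre on the bench; yaw varies.
- tray_seat (a point): Middle of the tray's top face (12 mm above the bench), axes as the tray. The drilled foot's origin belongs here, long axis along the tray's y.
- mat: Fixed black rubber mat, 90 x 80 x 4 mm, empty: a free place to park a foot. Origin under its centre on the bench, its top is 4 mm above the bench.
- drilled_foot: Dark wooden furniture foot with a drilled hole (dark disc, 15 mm) in its top: block 44 (x) x 64 (y) x 34 (z) mm with a round boss 36 mm in diameter and 12 mm high on top; about 0.1 kg. Origin at the centre of its underside, z up. Starts in the vise's nest.
- plain_foot: Light wooden furniture foot, same shape and size, with a pencilled cross instead of a hole. Origin at the centre of its underside, z up. Starts in the tray.
- screw_jar: Bystander: glass jar, 48 mm in diameter, 60 mm tall, between vise and tray. Origin under its centre.
- glue: Bystander: white bottle with orange cap, 56 mm in diameter, 150 mm tall, towards the far side.
- screwdriver: Bystander: screwdriver lying at the far side.
- offcut: Bystander: wooden strip 120 x 30 x 20 mm lying at the far side.
- tape_roll: Bystander: yellow ring 90 mm in diameter, 24 mm high, near the robot on its left.
- brush: Bystander: hand brush lying at the far right.
- sanding_block: Bystander: cork block 90 x 55 x 35 mm, near the robot on its right.
Not all that is in view belongs to the job. Of the things that look like the drilled_foot, the smallest one is meant.

How it is judged:
On the way, in this order (a step that is already met when the one before it is completed fails the run):
1. the feet are swapped and let go: plain foot in the vise, drilled foot in the tray, catch still closed (x of plain_foot in the frame of vise_nest between -0.012 and 0.012 m and y of plain_foot in the frame of vise_nest between -0.012 and 0.012 m and z of plain_foot in the frame of vise_nest between -0.005 and 0.005 m and angle between the y axis of plain_foot and the y axis of vise, either way round below 0.2 rad and angle between each of plain_foot, drilled_foot's own z axis and vertical below 0.1 rad and x of drilled_foot in the frame of tray_seat between -0.018 and 0.018 m and y of drilled_foot in the frame of tray_seat between -0.014 and 0.014 m and z of drilled_foot in the frame of tray_seat between -0.005 and 0.005 m and linear speed of each of drilled_foot, plain_foot below 0.02 m/s and contact force between the fingers and plain_foot below 0.1 N and contact force between the fingers and drilled_foot below 0.1 N and value of joint catch below 0.3 rad and value of joint lever below 0.15 rad), for 0.2 s.
2. the safety catch is pressed over with the lever still at rest (value of joint catch above 0.9 rad and value of joint lever below 0.15 rad), for 0.1 s.
3. the lever is pulled home (value of joint lever above 0.87 rad and value of joint catch above 0.9 rad), for 0.2 s.
At the end, for the whole second after the job is handed in: Fingers hold the lever (over 1.5 N) at 0.87 rad or more, catch at 0.9 rad or more, pad squeezes the plain foot over 4 N. Plain foot upright on the bed within 12 mm of the nest and 0.2 rad of square; drilled foot upright, still, within 18 (x), 14 mm (y) of the seat; fingers off both (all of step 3 and x of plain_foot in the frame of vise_nest between -0.012 and 0.012 m and y of plain_foot in the frame of vise_nest between -0.012 and 0.012 m and z of plain_foot in the frame of vise_nest between -0.005 and 0.005 m and angle between the y axis of plain_foot and the y axis of vise, either way round below 0.2 rad and angle between each of plain_foot, drilled_foot's own z axis and vertical below 0.1 rad and x of drilled_foot in the frame of tray_seat between -0.018 and 0.018 m and y of drilled_foot in the frame of tray_seat between -0.014 and 0.014 m and z of drilled_foot in the frame of tray_seat between -0.005 and 0.005 m and linear speed of drilled_foot below 0.02 m/s and contact force between the fingers and plain_foot below 0.1 N and contact force between the fingers and drilled_foot below 0.1 N and contact force between the fingers and lever_arm above 1.5 N and contact force between pad and plain_foot above 4 N); the arm keeps its last pose, push and grip.
It fails at once if something else on the bench is moved more than 30 mm (distance of any of screw_jar, glue, screwdriver, offcut, tape_roll, brush, sanding_block from where it was at the start of the episode above 0.03 m).
It fails at once if a foot is dropped from more than about 30 mm ((linear speed of plain_foot above 0.75 m/s and contact force between anything else and plain_foot below 0.02 N) or (linear speed of drilled_foot above 0.75 m/s and contact force between anything else and drilled_foot below 0.02 N)).
It also fails if it takes over 72 s, if anything falls off the work surface, if the arm or the gripper's body presses on something with over 40 N, if the wrist force passes 120 N, or if a joint passes its speed limit or range.

## Working session

There is one attempt and no reset: what is moved stays moved. The work goes in short steps, Python scripts to look and compute and a tool call to move; the robot and the scene stay as the last step left them, time stands still between calls to the robot, and variables do not carry over. Pictures are saved under pics/ and viewed, and the job is handed in when it is done.

Besides the shell and the picture viewer there is one more tool, called after "Emit:" as name(argument=value, ...), one argument or row to a line, values as JSON. servo_tool: Moves the arm, as the interface text tells. Shift numbers are shares of 0.03 m and turn numbers shares of 5 degrees, none past 1 either way. Its arguments: {"type":"object","properties":{"commands":{"type":"array","items":{"type":"array"}},"grip_force":{"type":"number"}},"required":["commands"]}

```bash
ls; mkdir -p pics; python3 - <<'E'
from bench import bot,cams
import cv2,numpy as np
s=bot.state();print(s)
for n in ["scene","top","wrist"]:
    im=cams.read_camera(n);cv2.imwrite(f"pics/{n}0.png",im);
    c=cams.calibration(n);print(n,c)
E
```

```text
pics
{'time_s': 0.0, 'joint_positions': array([ 1.13828565e+00,  9.18633066e-02,  1.23183125e+00, -2.31806079e-05,
        1.81980159e+00, -5.66743737e-02]), 'joint_vel': array([ 5.09015975e-04, -1.69006679e-03,  5.16354613e-05, -5.19329734e-04,
       -8.81917821e-04, -7.63142631e-04]), 'tau': array([ 5.36984608e-04, -4.46451724e+01, -4.06447077e+01,  6.97847363e-02,
        2.93713447e-02, -2.10363505e-04]), 'position': array([0.22012302, 0.55790294, 0.24353503]), 'tcp_rot': array([-3.13969094e+00, -8.53811153e-05,  2.76575058e+00]), 'contact_force': array([-0.44861742,  0.15832721, -0.48252815]), 'wrist_torque': array([-0.08095296,  0.01236297, -0.04446309]), 'width': 0.08799169625934536}
scene {'vfov': 44.42639493830944, 'cx': 276.3980359586021, 'cy': 208.0236111497452, 'R': array([[ 0.70677343,  0.70741872, -0.0054848 ],
       [ 0.56221896, -0.56637822, -0.602599  ],
       [-0.42939628,  0.4228173 , -0.79802529]]), 't': array([-0.37476358, -0.18864842,  1.55610787])}
top {'vfov': 45.58067180906977, 'cx': 271.1848041840631, 'cy': 206.47085855212129, 'R': array([[ 9.78275449e-03, -9.99948231e-01,  2.79875140e-03],
       [-9.81470483e-01, -1.01375368e-02, -1.91345033e-01],
       [ 1.91363500e-01, -8.75010407e-04, -9.81518846e-01]]), 't': array([0.00269984, 0.5415319 , 1.33237616])}
wrist {'vfov': 64.75989622075114, 'cx': 277.5545326393544, 'cy': 210.21908051890253, 'R': array([[ 3.66197131e-01,  9.30537037e-01, -6.95932701e-04],
       [ 9.02334654e-01, -3.54915631e-01,  2.44595723e-01],
       [ 2.27358382e-01, -9.01982163e-02, -9.69624901e-01]]), 't': array([-0.60028721, -0.02930696,  0.38764722])}
```

View pics/scene0.png

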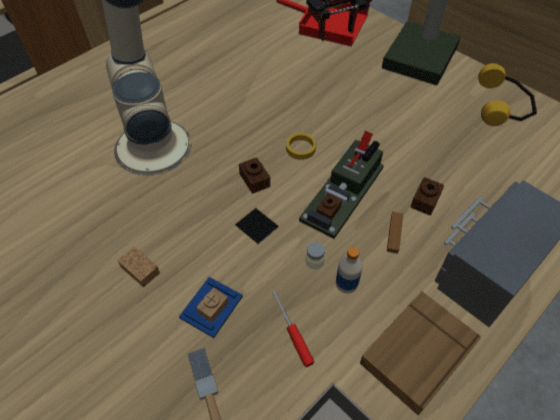

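View pics/top0.png

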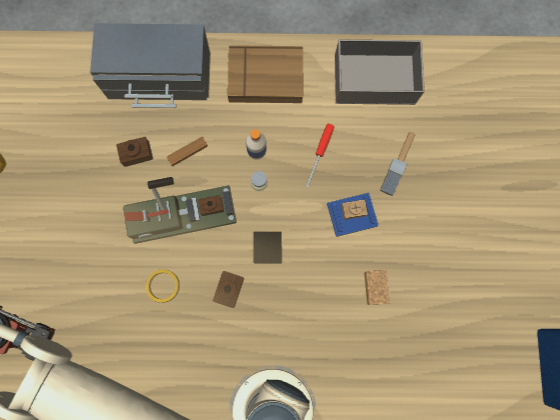

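View pics/wrist0.png

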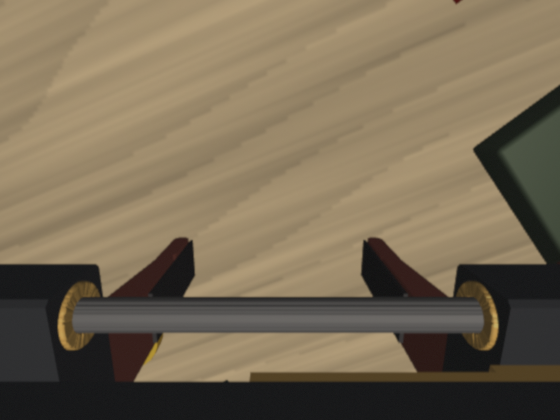

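```bash
cat > h.py <<'E'
import numpy as np,cv2
from bench import bot,cams
def K(c):
    f=210/np.tan(np.radians(c['vfov'])/2); return f
def px2w(c,u,v,z):
    f=K(c); d=np.array([(u-c['cx'])/f,(v-c['cy'])/f,1.]); R=np.array(c['R']);t=np.array(c['t'])
    o=-R.T@t; d=R.T@d; return o+d*(z-o[2])/d[2]
def w2px(c,X):
    p=np.array(c['R'])@np.array(X)+np.array(c['t']); f=K(c); return np.array([c['cx']+f*p[0]/p[2],c['cy']+f*p[1]/p[2]])
E
python3 - <<'E'
import cv2
a=cv2.imread('pics/top0.png');
cv2.imwrite('pics/tv.png',cv2.resize(a[170:250,115:245],None,fx=6,fy=6,interpolation=cv2.INTER_CUBIC))
cv2.imwrite('pics/tt.png',cv2.resize(a[185:245,320:385],None,fx=8,fy=8,interpolation=cv2.INTER_CUBIC))
a=cv2.imread('pics/scene0.png');
cv2.imwrite('pics/sv.png',cv2.resize(a[125:240,295:390],None,fx=5,fy=5,interpolation=cv2.INTER_CUBIC))
E
```

```text
(no output)
```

View pics/tv.png

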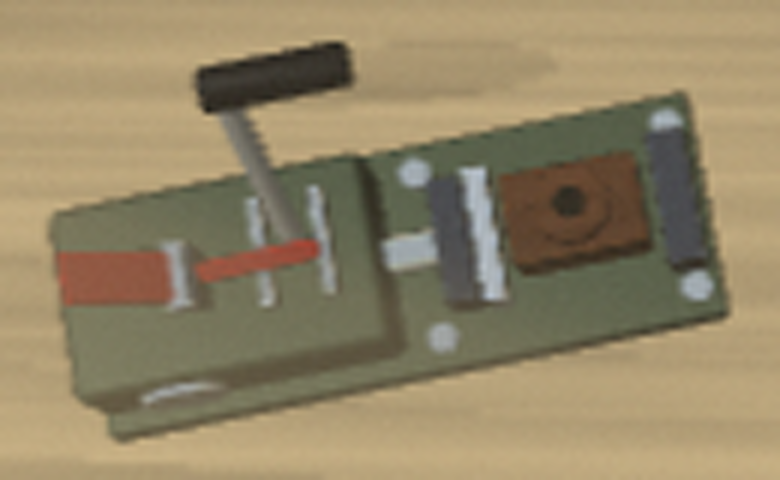

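View pics/tt.png

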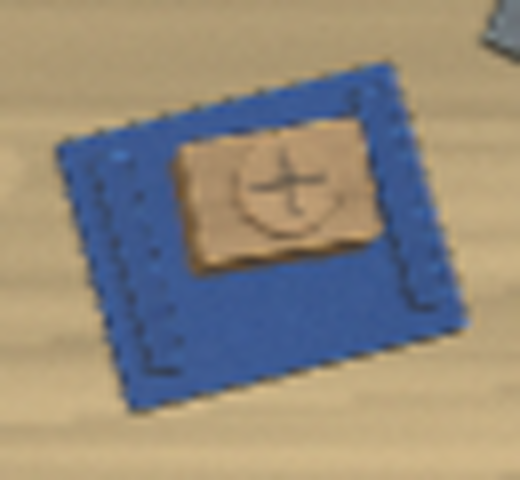

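View pics/sv.png

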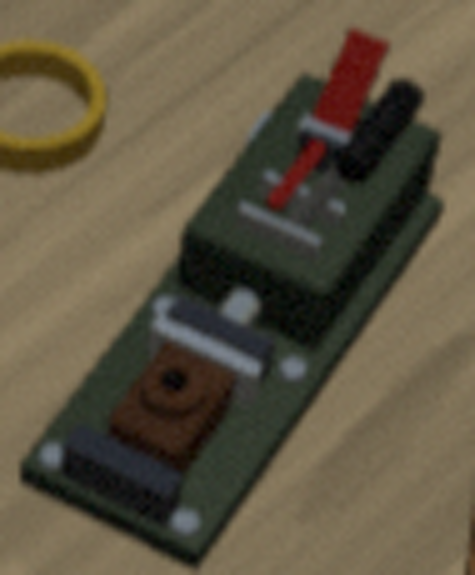

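```bash
cat > fit.py <<'E'
import numpy as np
from scipy.optimize import least_squares
from h import *
def fit(c,M,P,z0,x0):
    M=np.array(M)/1000.;P=np.array(P)
    def W(p):
        cs,sn=np.cos(p[2]),np.sin(p[2]);return np.c_[p[0]+cs*M[:,0]-sn*M[:,1],p[1]+sn*M[:,0]+cs*M[:,1],M[:,2]+z0]
    f=lambda p:(np.array([w2px(c,X) for X in W(p)])-P).ravel()
    r=least_squares(f,x0,loss='soft_l1');return r.x,f(r.x).reshape(-1,2)
E
python3 - <<'E'
from fit import *
c=cams.calibration('top')
print(-np.array(c['R']).T@c['t'])
C=lambda L,o,s:[((x+.5)/s-.5+o[0],(y+.5)/s-.5+o[1]) for x,y in L]
np.set_printoptions(precision=4,suppress=True)
M=[(55,-130,18),(-55,-130,18),(45,165,70),(45,20,70),(-45,20,70),(-45,165,70),(-55,165,0)]
P=C([(686,92),(722,305),(53,215),(352,157),(388,335),(75,395),(120,440)],(115,170),6)
r=fit(c,M,P,0,[.5,.2,.1]);print('vise',r)
v=r[0]
# tray
M=[(50,62.5,12),(50,-62.5,12),(-50,-62.5,12),(-50,62.5,12),(-50,62.5,0)]
P=C([(57,147),(392,63),(467,322),(132,408)],(320,185),8)
t=fit(c,M[:4],P,0,[.5,-.25,.1]);print('tray',t)
# plain foot top z=12+34
M=[(22,32,34),(22,-32,34),(-22,-32,34),(-22,32,34),(0,0,46)]
P=C([(178,152),(358,120),(382,238),(200,268),(287,184)],(320,185),8)
print('plain',fit(c,M,P,.012,[.5,-.25,.1]))
P=C([(498,174),(635,153),(652,248),(522,266),(569,201)],(115,170),6)
print('dril',fit(c,M,P,.018,[.5,-.25,.1]))
print('mat',px2w(c,267.5,247,.004))
s=cams.calibration('scene')
def inv(v,m):
    cs,sn=np.cos(v[2]),np.sin(v[2]);return [v[0]+cs*m[0]-sn*m[1],v[1]+sn*m[0]+cs*m[1],m[2]]
for m in [(.055,-.13,.018),(-.055,-.13,.018),(-.045,.02,.07),(.045,.02,.07)]:
    p=w2px(s,inv(v,m));print(p,((p-np.array([295,125])+.5)*5-.5))
for m in [(.05,.0625,.012),(.05,-.0625,.012),(-.05,-.0625,.012),(-.05,.0625,.012)]: print('tray',w2px(s,inv(t[0],m)))
E
```

```text
[0.276503   0.00935534 1.41136419]
vise (array([0.5304, 0.2458, 0.2151]), array([[-0.2597, -0.7224],
       [ 1.0624,  0.895 ],
       [-1.6238, -0.8794],
       [ 0.8937, -1.7403],
       [ 0.4536,  0.3252],
       [-0.3577,  1.126 ],
       [-0.3913,  0.324 ]]))
tray (array([ 0.5305, -0.223 ,  0.2591]), array([[-0.2077, -0.5207],
       [-0.1222, -0.5273],
       [ 0.48  ,  0.4817],
       [-0.1113,  0.5236]]))
plain (array([ 0.5387, -0.2238,  0.1762]), array([[-0.0733, -0.6051],
       [-0.0835, -0.3143],
       [ 0.0979,  0.2362],
       [ 0.2288,  0.2419],
       [-0.1664,  0.3649]]))
dril (array([0.5455, 0.1766, 0.1822]), array([[ 0.2949,  0.1477],
       [ 0.2389, -0.2009],
       [-0.1675, -0.7213],
       [-1.4108,  0.1755],
       [ 0.5279,  0.5148]]))
mat [0.4342 0.0174 0.004 ]
[334.2083 235.2301] [198.0416 553.1507]
[297.947  216.8275] [ 16.7352 461.1377]
[330.1961 169.6434] [177.9805 225.2168]
[359.75  183.269] [325.7501 293.345 ]
tray [241.9983 293.0853]
tray [212.6402 335.5493]
tray [177.4416 315.3435]
tray [207.8858 274.9332]
```

```bash
cat > plan.py <<'E'
import sys
from h import *
def plan(tx,ty,tz,yaw,n=None,closure=0):
    s=bot.state();p=np.array(s['position']);y=s['tcp_rot'][2]
    d=np.array([tx,ty,tz])-p;dy=(yaw-y+np.pi)%(2*np.pi)-np.pi
    m=int(np.ceil(max(np.linalg.norm(d)/.0295,abs(dy)/np.radians(4.99),1)))
    n=n or m
    for k in range(n):
        a=y+dy*k/n; st=d/n/.03
        print([[round(float(np.cos(a)*st[0]+np.sin(a)*st[1]),2),round(float(np.sin(a)*st[0]-np.cos(a)*st[1]),2),round(float(-st[2]),2)],[0,0,round(float(-dy/n/np.radians(5)),2)],closure])
if __name__=='__main__':
    a=[float(x) for x in sys.argv[1:]]
    plan(*a[:4],int(a[4]) if len(a)>4 else None,a[5] if len(a)>5 else 0)
E
python3 plan.py .535 -.27 .245 1.8; python3 - <<'E'
from h import *
c=cams.calibration('wrist');s=bot.state();p=s['position'];y=s['tcp_rot'][2]
f=lambda X:(lambda d:[d@[np.cos(y),np.sin(y)],d@[np.sin(y),-np.cos(y)],X[2]-p[2]])(np.array(X)[:2]-p[:2])
o=-np.array(c['R']).T@c['t'];print('cam in tool (x,y), dz',f(o))
for u,v in [(0,0),(560,0),(280,210),(280,290),(280,230)]: print(u,v,f(px2w(c,u,v,.04)))
E
```

```text
[[-0.64, -0.7, -0.0], [0, 0, 0.36], 0]
[[-0.66, -0.68, -0.0], [0, 0, 0.36], 0]
[[-0.68, -0.66, -0.0], [0, 0, 0.36], 0]
[[-0.7, -0.64, -0.0], [0, 0, 0.36], 0]
[[-0.72, -0.62, -0.0], [0, 0, 0.36], 0]
[[-0.74, -0.6, -0.0], [0, 0, 0.36], 0]
[[-0.76, -0.57, -0.0], [0, 0, 0.36], 0]
[[-0.78, -0.55, -0.0], [0, 0, 0.36], 0]
[[-0.8, -0.52, -0.0], [0, 0, 0.36], 0]
[[-0.81, -0.5, -0.0], [0, 0, 0.36], 0]
[[-0.83, -0.47, -0.0], [0, 0, 0.36], 0]
[[-0.84, -0.45, -0.0], [0, 0, 0.36], 0]
[[-0.85, -0.42, -0.0], [0, 0, 0.36], 0]
[[-0.87, -0.39, -0.0], [0, 0, 0.36], 0]
[[-0.88, -0.37, -0.0], [0, 0, 0.36], 0]
[[-0.89, -0.34, -0.0], [0, 0, 0.36], 0]
[[-0.9, -0.31, -0.0], [0, 0, 0.36], 0]
[[-0.91, -0.28, -0.0], [0, 0, 0.36], 0]
[[-0.92, -0.25, -0.0], [0, 0, 0.36], 0]
[[-0.93, -0.23, -0.0], [0, 0, 0.36], 0]
[[-0.93, -0.2, -0.0], [0, 0, 0.36], 0]
[[-0.94, -0.17, -0.0], [0, 0, 0.36], 0]
[[-0.94, -0.14, -0.0], [0, 0, 0.36], 0]
[[-0.95, -0.11, -0.0], [0, 0, 0.36], 0]
[[-0.95, -0.08, -0.0], [0, 0, 0.36], 0]
[[-0.95, -0.05, -0.0], [0, 0, 0.36], 0]
[[-0.95, -0.02, -0.0], [0, 0, 0.36], 0]
[[-0.95, 0.01, -0.0], [0, 0, 0.36], 0]
[[-0.95, 0.04, -0.0], [0, 0, 0.36], 0]
[[-0.95, 0.07, -0.0], [0, 0, 0.36], 0]
[[-0.95, 0.1, -0.0], [0, 0, 0.36], 0]
cam in tool (x,y), dz [np.float64(0.0669343940195305), np.float64(0.0006872962278476005), np.float64(0.13884688199476777)]
0 0 [np.float64(0.17974359531739323), np.float64(-0.25505937796968753), np.float64(-0.20377611801674891)]
560 0 [np.float64(0.18007479751817415), np.float64(0.2599888824738181), np.float64(-0.20377611801674891)]
280 210 [np.float64(-0.019251446865992915), np.float64(0.0031329565367213775), np.float64(-0.20377611801674891)]
280 290 [np.float64(-0.11296659878932315), np.float64(0.003383994126361022), np.float64(-0.20377611801674886)]
280 230 [np.float64(-0.04159306984552346), np.float64(0.0031928037126189145), np.float64(-0.20377611801674891)]
```

Emit:
servo_tool(
  commands=[
    [[-0.64, -0.7, 0], [0, 0, 0.36], 0],
    [[-0.66, -0.68, 0], [0, 0, 0.36], 0],
    [[-0.68, -0.66, 0], [0, 0, 0.36], 0],
    [[-0.7, -0.64, 0], [0, 0, 0.36], 0],
    [[-0.72, -0.62, 0], [0, 0, 0.36], 0],
  ],
)

```text
time_s: 0.57
position: [0.2707, 0.4238, 0.2441]
tcp_rot: [-3.141, 0.0, 2.608]
contact_force: [0.5, 0.6, -0.3]
width: 0.0879
```

Emit:
servo_tool(
  commands=[
    [[-0.74, -0.6, 0], [0, 0, 0.36], 0],
    [[-0.76, -0.57, 0], [0, 0, 0.36], 0],
    [[-0.78, -0.55, 0], [0, 0, 0.36], 0],
    [[-0.8, -0.52, 0], [0, 0, 0.36], 0],
    [[-0.81, -0.5, 0], [0, 0, 0.36], 0],
  ],
)

```text
time_s: 0.98
position: [0.3212, 0.2901, 0.2444]
tcp_rot: [-3.141, 0.0, 2.45]
contact_force: [-0.0, -0.3, -0.5]
width: 0.0878
```

Emit:
servo_tool(
  commands=[
    [[-0.83, -0.47, 0], [0, 0, 0.36], 0],
    [[-0.84, -0.45, 0], [0, 0, 0.36], 0],
    [[-0.85, -0.42, 0], [0, 0, 0.36], 0],
    [[-0.87, -0.39, 0], [0, 0, 0.36], 0],
    [[-0.88, -0.37, 0], [0, 0, 0.36], 0],
  ],
)

```text
time_s: 1.4
position: [0.3717, 0.1564, 0.2445]
tcp_rot: [3.142, 0.0, 2.293]
contact_force: [0.4, 0.6, -1.0]
width: 0.0875
```

Emit:
servo_tool(
  commands=[
    [[-0.89, -0.34, 0], [0, 0, 0.36], 0],
    [[-0.9, -0.31, 0], [0, 0, 0.36], 0],
    [[-0.91, -0.28, 0], [0, 0, 0.36], 0],
    [[-0.92, -0.25, 0], [0, 0, 0.36], 0],
    [[-0.93, -0.23, 0], [0, 0, 0.36], 0],
  ],
)

```text
time_s: 1.82
position: [0.4221, 0.0225, 0.2445]
tcp_rot: [3.142, -0.0, 2.136]
contact_force: [0.6, 0.3, 0.2]
width: 0.0883
```

Emit:
servo_tool(
  commands=[
    [[-0.93, -0.2, 0], [0, 0, 0.36], 0],
    [[-0.94, -0.17, 0], [0, 0, 0.36], 0],
    [[-0.94, -0.14, 0], [0, 0, 0.36], 0],
    [[-0.95, -0.11, 0], [0, 0, 0.36], 0],
    [[-0.95, -0.08, 0], [0, 0, 0.36], 0],
  ],
)

```text
time_s: 2.23
position: [0.472, -0.1116, 0.2444]
tcp_rot: [-3.141, -0.0, 1.979]
contact_force: [0.7, -0.1, 0.1]
width: 0.0879
```

Emit:
servo_tool(
  commands=[
    [[-0.95, -0.05, 0], [0, 0, 0.36], 0],
    [[-0.95, -0.02, 0], [0, 0, 0.36], 0],
    [[-0.95, 0.01, 0], [0, 0, 0.36], 0],
    [[-0.95, 0.04, 0], [0, 0, 0.36], 0],
    [[-0.6, 0.07, 0], [0, 0, 0.36], 0],
  ],
)

```text
time_s: 2.65
position: [0.519, -0.2361, 0.2437]
tcp_rot: [-3.14, -0.0, 1.82]
contact_force: [0.1, -0.4, 0.0]
width: 0.0877
```

```bash
python3 - <<'E'
from h import *
s=bot.state();print(s['time_s'],s['position'],s['tcp_rot'],s['contact_force'])
im=cams.read_camera('wrist');cv2.imwrite('pics/w1.png',im);np.save('c1.npy',cams.calibration('wrist'),allow_pickle=True)
E
```

```text
2.65 [ 0.51895846 -0.23609554  0.24367093] [-3.14045420e+00 -2.73203185e-04  1.82020422e+00] [ 0.12080469 -0.37485948  0.01553808]
```

View pics/w1.png

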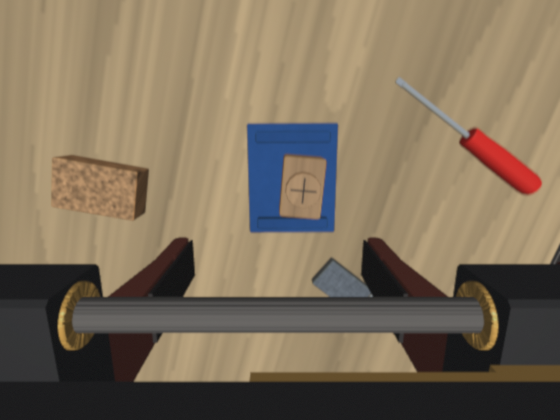

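```bash
python3 - <<'E'
import cv2
a=cv2.imread('pics/w1.png');
cv2.imwrite('pics/w1z.png',cv2.resize(a[115:240,240:345],None,fx=6,fy=4.8*1.25,interpolation=cv2.INTER_CUBIC)[:, :])
E
```

```text
(no output)
```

View pics/w1z.png

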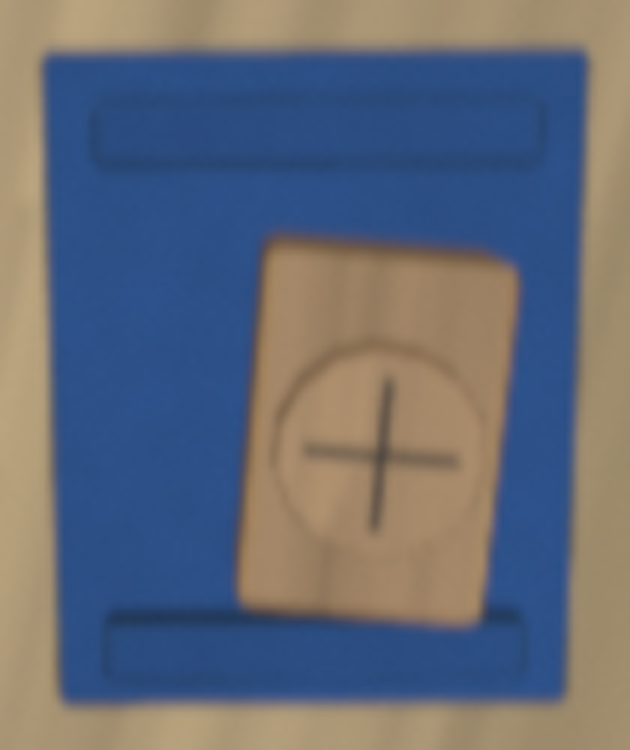

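```bash
cat >> fit.py <<'E'
C=lambda L,o,s:[((x+.5)/s-.5+o[0],(y+.5)/s-.5+o[1]) for x,y in L]
FM=[(-22,32,34),(22,32,34),(22,-32,34),(-22,-32,34),(0,0,46)]
TM=[(-50,62.5,12),(50,62.5,12),(50,-62.5,12),(-50,-62.5,12)]
np.set_printoptions(precision=4,suppress=True)
E
python3 - <<'E'
from fit import *
c=np.load('c1.npy',allow_pickle=True).item()
print(fit(c,TM,C([(44,53),(588,49),(567,702),(62,703)],(240,115),6),0,[.53,-.22,.2]))
print(fit(c,FM,C([(266,242),(516,262),(485,622),(242,606),(381,455)],(240,115),6),.012,[.53,-.22,.2]))
E
```

```text
(array([ 0.5327, -0.225 ,  0.2542]), array([[-0.9275, -0.6873],
       [ 1.07  , -0.737 ],
       [ 0.5593,  0.8828],
       [-0.6492,  1.3038]]))
(array([ 0.5423, -0.2255,  0.1824]), array([[-0.7446, -0.0417],
       [ 1.2566, -0.5275],
       [ 0.3063,  0.6748],
       [-0.9154,  0.7376],
       [ 0.1828, -0.5995]]))
```

```bash
python3 plan.py .541 -.225 .041 1.751 10
```

```text
[[0.02, 0.08, 0.67], [0, 0, 0.08], 0]
[[0.02, 0.08, 0.67], [0, 0, 0.08], 0]
[[0.03, 0.08, 0.67], [0, 0, 0.08], 0]
[[0.03, 0.08, 0.67], [0, 0, 0.08], 0]
[[0.03, 0.08, 0.67], [0, 0, 0.08], 0]
[[0.03, 0.08, 0.67], [0, 0, 0.08], 0]
[[0.03, 0.08, 0.67], [0, 0, 0.08], 0]
[[0.03, 0.08, 0.67], [0, 0, 0.08], 0]
[[0.03, 0.08, 0.67], [0, 0, 0.08], 0]
[[0.03, 0.08, 0.67], [0, 0, 0.08], 0]
```

Emit:
servo_tool(
  commands=[
    [[0.05, 0.16, 0.67], [0, 0, 0.16], 0],
    [[0.05, 0.16, 0.67], [0, 0, 0.16], 0],
    [[0.05, 0.16, 0.67], [0, 0, 0.16], 0],
    [[0.05, 0.16, 0.67], [0, 0, 0.16], 0],
    [[0.05, 0.16, 0.67], [0, 0, 0.16], 0],
  ],
  grip_force=15,
)

```text
time_s: 3.12
position: [0.5404, -0.2205, 0.1429]
tcp_rot: [-3.141, -0.0, 1.753]
contact_force: [-0.2, -0.6, -0.8]
width: 0.0882
```

Emit:
servo_tool(
  commands=[
    [[0, 0, 0.67], [0, 0, 0], 0],
    [[0, 0, 0.67], [0, 0, 0], 0],
    [[0, 0, 0.67], [0, 0, 0], 0],
    [[0, 0, 0.67], [0, 0, 0], 0],
    [[0, 0, 0.67], [0, 0, 0], 0],
  ],
)

```text
time_s: 3.53
position: [0.5402, -0.2205, 0.0424]
tcp_rot: [-3.141, -0.0, 1.754]
contact_force: [0.8, 0.3, 0.9]
width: 0.0878
```

Emit:
servo_tool(
  commands=[
    [[0, 0, 0], [0, 0, 0], 0.8],
    [[0, 0, 0], [0, 0, 0], 0.8],
    [[0, 0, 0], [0, 0, 0], 0.8],
    [[0, 0, 0], [0, 0, 0], 0.8],
    [[0, 0, 0], [0, 0, 0], 0.8],
  ],
)

```text
time_s: 3.95
position: [0.5414, -0.2214, 0.0456]
tcp_rot: [3.139, 0.002, 1.754]
contact_force: [-0.0, -0.3, 0.6]
width: 0.0581
```

Emit:
servo_tool(
  commands=[
    [[0, 0, 0], [0, 0, 0], 0.8],
    [[0, 0, 0], [0, 0, 0], 0.8],
    [[0, 0, 0], [0, 0, 0], 0.8],
    [[0, 0, 0], [0, 0, 0], 0.8],
    [[0, 0, 0], [0, 0, 0], 0.8],
  ],
)

```text
time_s: 4.37
position: [0.541, -0.2212, 0.0445]
tcp_rot: [3.14, 0.001, 1.754]
contact_force: [-0.8, 0.7, 4.8]
width: 0.0442
```

```bash
python3 - <<'E'
from h import *
s=bot.state();print(s)
im=cams.read_camera('wrist');cv2.imwrite('pics/w2.png',im)
E
```

```text
{'time_s': 4.3667, 'joint_positions': array([-4.46424918e-01,  1.02228777e-01,  1.57552593e+00,  6.63184024e-05,
        1.46244609e+00, -6.29173909e-01]), 'joint_vel': array([-8.09824418e-05,  1.60985810e-04,  1.12636530e-04, -1.33777523e-03,
       -1.00052678e-03, -9.57807970e-04]), 'tau': array([-1.10337446e-01, -4.09994352e+01, -3.68802953e+01, -1.56049855e-02,
       -9.49682761e-02, -9.16732242e-03]), 'position': array([ 0.54095264, -0.2212107 ,  0.04454236]), 'tcp_rot': array([3.14042852e+00, 7.65758688e-04, 1.75353775e+00]), 'contact_force': array([-0.79910197,  0.72937126,  4.84962117]), 'wrist_torque': array([-0.00509089,  0.06829691, -0.05400654]), 'width': 0.04417814003975283}
```

View pics/w2.png

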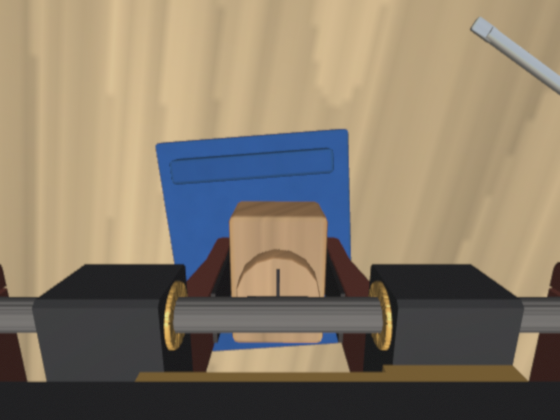

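Emit:
servo_tool(
  commands=[
    [[0, 0, -0.3], [0, 0, 0], 0.8],
    [[0, 0, -0.7], [0, 0, 0], 0.8],
    [[0, 0, -1], [0, 0, 0], 0.8],
    [[0, 0, -1], [0, 0, 0], 0.8],
    [[0, 0, -0.7], [0, 0, 0], 0.8],
  ],
)

```text
time_s: 4.83
position: [0.5406, -0.2211, 0.1573]
tcp_rot: [3.14, 0.001, 1.753]
contact_force: [0.5, 0.3, -0.0]
width: 0.0441
```

```bash
python3 - <<'E'
from h import *
s=bot.state();print(s['position'],s['tcp_rot'],s['contact_force'],s['width'])
im=cams.read_camera('wrist');cv2.imwrite('pics/w3.png',im)
c=cams.calibration('wrist')
f=s['position'];y=s['tcp_rot'][2];uf=f[2]-.0325
d=np.array([-np.sin(y-np.pi/2),np.cos(y-np.pi/2)])
for k in [.032-.004,.032+0,.032-.008]:
    for m in (-.022,.022):
        X=[f[0]+d[0]*k+m*d[1],f[1]+d[1]*k-m*d[0],uf+.034];print(k,m,w2px(c,X))
t=cams.calibration('top');print('lookalike',px2w(t,228,289,.04), 'mat corners',[px2w(t,*p,.004)[:2] for p in [(253,232),(282,232),(282,263),(253,263)]])
E
```

```text
[ 0.54063973 -0.22111335  0.1573489 ] [3.14048978e+00 8.34914988e-04 1.75347361e+00] [ 0.49899825  0.2706932  -0.00469949] 0.04407135339940522
0.028 -0.022 [225.40279786 215.51539119]
0.028 0.022 [324.56447069 215.40358705]
0.032 -0.022 [225.05582225 206.74986569]
0.032 0.022 [324.8923702  206.65744191]
0.024 -0.022 [225.74510886 224.16307606]
0.024 0.022 [324.24096936 224.03241864]
lookalike [0.31501167 0.12282824 0.04      ] mat corners [array([0.47648778, 0.05902507]), array([ 0.47732646, -0.02334363]), array([ 0.38954224, -0.02383893]), array([0.3887277 , 0.05755547])]
```

View pics/w3.png

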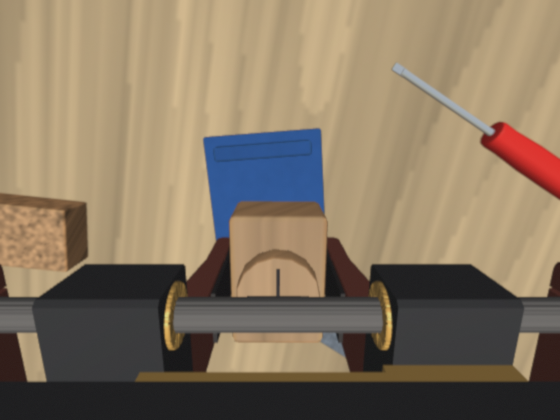

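```bash
python3 plan.py .433 .021 .15 1.753 10 .8
```

```text
[[0.86, -0.21, 0.04], [0, 0, 0.0], 0.8]
[[0.86, -0.21, 0.04], [0, 0, 0.0], 0.8]
[[0.86, -0.21, 0.04], [0, 0, 0.0], 0.8]
[[0.86, -0.21, 0.04], [0, 0, 0.0], 0.8]
[[0.86, -0.21, 0.04], [0, 0, 0.0], 0.8]
[[0.86, -0.21, 0.04], [0, 0, 0.0], 0.8]
[[0.86, -0.21, 0.04], [0, 0, 0.0], 0.8]
[[0.86, -0.21, 0.04], [0, 0, 0.0], 0.8]
[[0.86, -0.21, 0.04], [0, 0, 0.0], 0.8]
[[0.86, -0.21, 0.04], [0, 0, 0.0], 0.8]
```

Emit:
servo_tool(
  commands=[
    [[0.86, -0.21, 0.02], [0, 0, 0], 0.8],
    [[0.86, -0.21, 0.02], [0, 0, 0], 0.8],
    [[0.86, -0.21, 0.02], [0, 0, 0], 0.8],
    [[0.86, -0.21, 0.02], [0, 0, 0], 0.8],
    [[0.86, -0.21, 0.02], [0, 0, 0], 0.8],
  ],
)

```text
time_s: 5.3
position: [0.485, -0.0989, 0.1506]
tcp_rot: [-3.14, -0.001, 1.753]
contact_force: [0.4, 0.3, 0.4]
width: 0.044
```

Emit:
servo_tool(
  commands=[
    [[0.86, -0.21, 0.02], [0, 0, 0], 0.8],
    [[0.86, -0.21, 0.02], [0, 0, 0], 0.8],
    [[0.86, -0.21, 0.02], [0, 0, 0], 0.8],
    [[0.86, -0.21, 0.02], [0, 0, 0], 0.8],
    [[0.86, -0.21, 0.02], [0, 0, 0], 0.8],
  ],
)

```text
time_s: 5.72
position: [0.4306, 0.0222, 0.1478]
tcp_rot: [-3.14, -0.0, 1.753]
contact_force: [-0.5, 1.2, -0.2]
width: 0.0439
```

Emit:
servo_tool(
  commands=[
    [[0, 0, 0.8], [0, 0, 0], 0.8],
    [[0, 0, 0.8], [0, 0, 0], 0.8],
    [[0, 0, 0.8], [0, 0, 0], 0.8],
    [[0, 0, 0.5], [0, 0, 0], 0.8],
    [[0, 0, 0], [0, 0, 0], 0.8],
  ],
)

```text
time_s: 6.13
position: [0.4288, 0.0214, 0.057]
tcp_rot: [-3.134, -0.002, 1.754]
contact_force: [0.2, -0.1, -1.3]
width: 0.0441
```

Emit:
servo_tool(
  commands=[
    [[0, 0, 0.3], [0, 0, 0], 0.8],
    [[0, 0, 0.2], [0, 0, 0], 0.8],
    [[0, 0, 0.1], [0, 0, 0], 0.8],
    [[0, 0, 0], [0, 0, 0], 0.8],
  ],
)

```text
time_s: 6.47
position: [0.4316, 0.0212, 0.0434]
tcp_rot: [-3.141, -0.0, 1.753]
contact_force: [0.2, 0.6, -0.5]
width: 0.044
```

Emit:
servo_tool(
  commands=[
    [[0, 0, 0.1], [0, 0, 0], 0.8],
    [[0, 0, 0.1], [0, 0, 0], 0.8],
    [[0, 0, 0], [0, 0, 0], 0.8],
    [[0, 0, 0], [0, 0, 0], 0.8],
  ],
)

```text
time_s: 6.8
position: [0.4317, 0.0212, 0.0377]
tcp_rot: [3.142, 0.0, 1.753]
contact_force: [0.3, -0.3, -1.5]
width: 0.0439
```

Emit:
servo_tool(
  commands=[
    [[0, 0, 0.03], [0, 0, 0], 0.8],
    [[0, 0, 0], [0, 0, 0], 0.4],
    [[0, 0, 0], [0, 0, 0], 0],
    [[0, 0, 0], [0, 0, 0], 0],
    [[0, 0, 0], [0, 0, 0], 0],
  ],
)

```text
time_s: 7.22
position: [0.4318, 0.0212, 0.0369]
tcp_rot: [3.141, 0.0, 1.753]
contact_force: [0.1, 0.2, 0.2]
width: 0.0673
```

Emit:
servo_tool(
  commands=[
    [[0, 0, 0], [0, 0, 0], 0],
    [[0, 0, -0.3], [0, 0, 0], 0],
    [[0, 0, -0.8], [0, 0, 0], 0],
    [[0, 0, -1], [0, 0, 0], 0],
    [[0, 0, -1], [0, 0, 0], 0],
  ],
)

```text
time_s: 7.63
position: [0.4311, 0.0212, 0.1309]
tcp_rot: [-3.14, -0.0, 1.754]
contact_force: [0.6, -0.0, -0.1]
width: 0.0878
```

Emit:
servo_tool(
  commands=[
    [[0, 0, -1], [0, 0, 0], 0],
    [[0, 0, -1], [0, 0, 0], 0],
    [[0, 0, -1], [0, 0, 0], 0],
    [[0, 0, -0.8], [0, 0, 0], 0],
    [[0, 0, 0], [0, 0, 0], 0],
  ],
)

```text
time_s: 8.05
position: [0.433, 0.0212, 0.2506]
tcp_rot: [3.132, 0.002, 1.754]
contact_force: [-0.6, -0.2, 0.8]
width: 0.0879
```

```bash
python3 - <<'E'
from h import *
s=bot.state();print(s['time_s'],s['position'],s['tcp_rot'],s['contact_force'],s['width'])
c=cams.calibration('wrist');im=cams.read_camera('wrist');cv2.imwrite('pics/w4.png',im)
np.save('c4.npy',c,allow_pickle=True)
E
python3 plan.py .54 .165 .245 1.77 10
```

```text
8.05 [0.43303961 0.02117128 0.25057129] [3.13201843e+00 2.06516277e-03 1.75350556e+00] [-0.63318649 -0.24984436  0.77566237] 0.08788425474649623
[[0.41, 0.44, 0.01], [0, 0, -0.02], 0]
[[0.41, 0.44, 0.01], [0, 0, -0.02], 0]
[[0.4, 0.44, 0.01], [0, 0, -0.02], 0]
[[0.4, 0.44, 0.01], [0, 0, -0.02], 0]
[[0.4, 0.44, 0.01], [0, 0, -0.02], 0]
[[0.4, 0.44, 0.01], [0, 0, -0.02], 0]
[[0.4, 0.44, 0.01], [0, 0, -0.02], 0]
[[0.4, 0.44, 0.01], [0, 0, -0.02], 0]
[[0.4, 0.44, 0.01], [0, 0, -0.02], 0]
[[0.4, 0.44, 0.01], [0, 0, -0.02], 0]
```

View pics/w4.png

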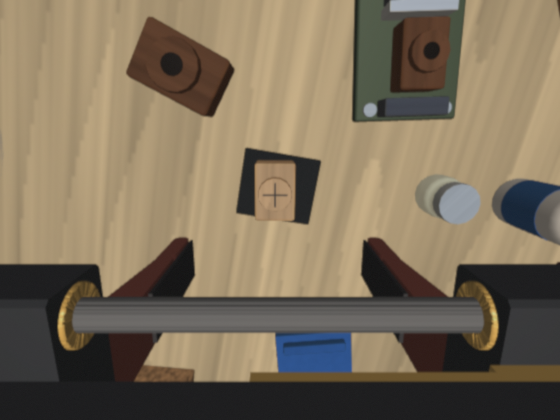

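Emit:
servo_tool(
  commands=[
    [[0.38, 0.42, -0.08], [0, 0, -0.02], 0],
    [[0.38, 0.42, -0.08], [0, 0, -0.02], 0],
    [[0.38, 0.42, -0.08], [0, 0, -0.02], 0],
    [[0.38, 0.42, -0.08], [0, 0, -0.02], 0],
    [[0.38, 0.42, -0.08], [0, 0, -0.02], 0],
  ],
)

```text
time_s: 8.52
position: [0.483, 0.0895, 0.2545]
tcp_rot: [-3.139, -0.0, 1.762]
contact_force: [0.6, -0.6, -0.6]
width: 0.0879
```

Emit:
servo_tool(
  commands=[
    [[0.38, 0.42, -0.08], [0, 0, -0.02], 0],
    [[0.38, 0.42, -0.08], [0, 0, -0.02], 0],
    [[0.38, 0.42, -0.08], [0, 0, -0.02], 0],
    [[0.38, 0.42, -0.08], [0, 0, -0.02], 0],
    [[0.38, 0.42, -0.08], [0, 0, -0.02], 0],
  ],
)

```text
time_s: 8.93
position: [0.5338, 0.1577, 0.2663]
tcp_rot: [-3.139, 0.0, 1.771]
contact_force: [0.1, -0.6, -0.9]
width: 0.0877
```

Emit:
servo_tool(
  commands=[
    [[0, 0, 0], [0, 0, 0], 0],
    [[0, 0, 0], [0, 0, 0], 0],
  ],
)

```text
time_s: 9.1
position: [0.5335, 0.1572, 0.2662]
tcp_rot: [-3.139, 0.0, 1.772]
contact_force: [0.3, 0.3, 0.6]
width: 0.0874
```

```bash
python3 - <<'E'
from h import *
s=bot.state();print(s['time_s'],s['position'],s['tcp_rot'],s['contact_force'],s['width'])
c=cams.calibration('wrist');im=cams.read_camera('wrist');cv2.imwrite('pics/w5.png',im)
cv2.imwrite('pics/w5z.png',cv2.resize(im[0:260,180:400],None,fx=3,fy=2.3,interpolation=cv2.INTER_CUBIC))
np.save('c5.npy',c,allow_pickle=True)
E
```

```text
9.1 [0.5334967  0.15717524 0.26621556] [-3.13881435e+00  3.54021565e-04  1.77195557e+00] [0.27237687 0.32187632 0.5622698 ] 0.08743778060477528
```

View pics/w5.png

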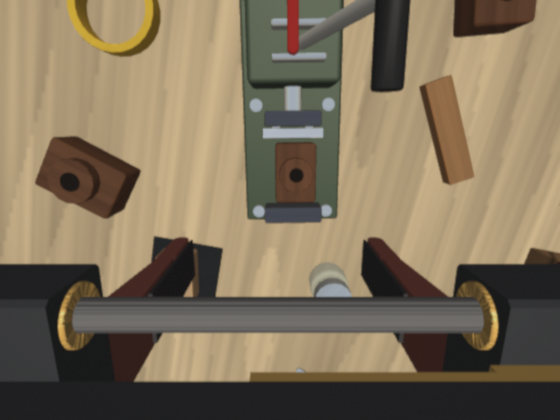

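```bash
python3 - <<'E'
import cv2
im=cv2.imread('pics/w5.png')
cv2.imwrite('pics/w5z.png',cv2.resize(im[70:230,235:350],None,fx=5,fy=5,interpolation=cv2.INTER_CUBIC)[:,:])
E
```

```text
(no output)
```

View pics/w5z.png

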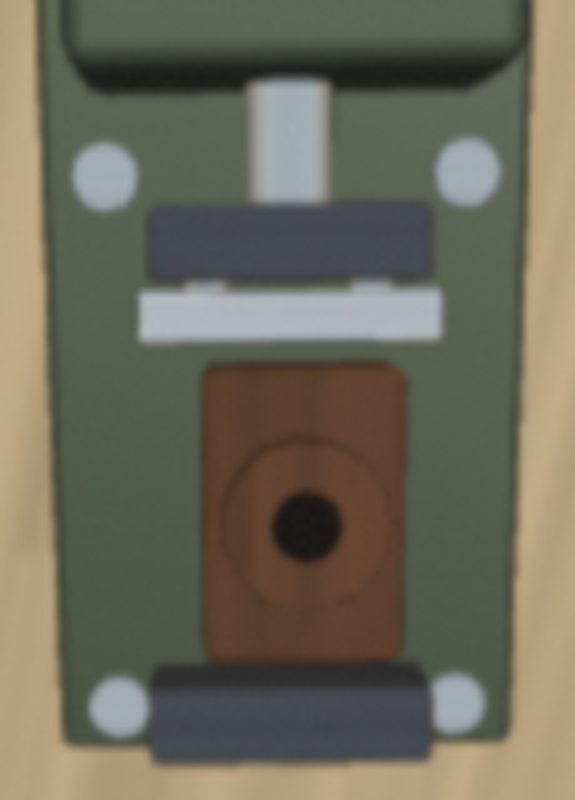

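```bash
python3 - <<'E'
from fit import *
c=np.load('c5.npy',allow_pickle=True).item()
M=[(55,-130,18),(-55,-130,18),(-32,-32,46),(32,-32,46),(-32,-22,46),(32,-22,46),(0,-108,48)]
P=C([(510,739),(65,745),(138,342),(443,341),(138,290),(442,289),(291,688)],(235,70),5)
print(fit(c,M,P,0,[.53,.24,.2]))
print(fit(c,FM,C([(205,363),(406,364),(404,662),(205,660),(307,527)],(235,70),5),.018,[.53,.2,.2]))
E
```

```text
(array([0.5306, 0.2469, 0.2141]), array([[ 0.5492,  1.2209],
       [-1.1269,  1.0326],
       [ 0.2857, -0.4855],
       [-0.2761, -1.0287],
       [ 0.0655,  0.189 ],
       [ 0.127 , -0.3677],
       [ 0.0316,  0.128 ]]))
(array([0.548, 0.18 , 0.205]), array([[-0.7369,  0.1963],
       [ 1.163 , -0.1294],
       [ 0.0379,  0.0272],
       [-0.4448,  0.5301],
       [ 0.1883, -0.5727]]))
```

```bash
python3 plan.py .547 .179 .051 1.78 10
```

```text
[[0.06, 0.06, 0.72], [0, 0, -0.01], 0]
[[0.06, 0.06, 0.72], [0, 0, -0.01], 0]
[[0.06, 0.06, 0.72], [0, 0, -0.01], 0]
[[0.06, 0.06, 0.72], [0, 0, -0.01], 0]
[[0.06, 0.06, 0.72], [0, 0, -0.01], 0]
[[0.06, 0.06, 0.72], [0, 0, -0.01], 0]
[[0.06, 0.06, 0.72], [0, 0, -0.01], 0]
[[0.06, 0.06, 0.72], [0, 0, -0.01], 0]
[[0.06, 0.06, 0.72], [0, 0, -0.01], 0]
[[0.06, 0.06, 0.72], [0, 0, -0.01], 0]
```

Emit:
servo_tool(
  commands=[
    [[0.12, 0.12, 0.7], [0, 0, -0.02], 0],
    [[0.12, 0.12, 0.7], [0, 0, -0.02], 0],
    [[0.12, 0.12, 0.7], [0, 0, -0.02], 0],
    [[0.12, 0.12, 0.7], [0, 0, -0.02], 0],
    [[0.12, 0.12, 0.7], [0, 0, -0.02], 0],
  ],
)

```text
time_s: 9.57
position: [0.5472, 0.1774, 0.1617]
tcp_rot: [-3.141, 0.0, 1.779]
contact_force: [-0.7, 0.5, 0.2]
width: 0.0878
```

Emit:
servo_tool(
  commands=[
    [[0, 0, 0.8], [0, 0, 0], 0],
    [[0, 0, 0.8], [0, 0, 0], 0],
    [[0, 0, 0.7], [0, 0, 0], 0],
    [[0, 0, 0.6], [0, 0, 0], 0],
    [[0, 0, 0], [0, 0, 0], 0],
  ],
)

```text
time_s: 9.98
position: [0.5448, 0.1766, 0.0707]
tcp_rot: [-3.133, 0.001, 1.779]
contact_force: [-0.4, -0.5, -0.9]
width: 0.0878
```

Emit:
servo_tool(
  commands=[
    [[0.07, 0, 0.3], [0, 0, 0], 0],
    [[0, 0, 0.2], [0, 0, 0], 0],
    [[0, 0, 0.1], [0, 0, 0], 0],
    [[0, 0, 0], [0, 0, 0], 0],
  ],
)

```text
time_s: 10.32
position: [0.5473, 0.1802, 0.0578]
tcp_rot: [3.141, 0.0, 1.78]
contact_force: [0.3, -0.8, -0.3]
width: 0.0877
```

Emit:
servo_tool(
  commands=[
    [[0, 0, 0], [0, 0, 0], 0.8],
    [[0, 0, 0], [0, 0, 0], 0.8],
    [[0, 0, 0], [0, 0, 0], 0.8],
    [[0, 0, 0], [0, 0, 0], 0.8],
    [[0, 0, 0], [0, 0, 0], 0.8],
  ],
)

```text
time_s: 10.73
position: [0.5475, 0.1804, 0.0581]
tcp_rot: [3.141, -0.0, 1.78]
contact_force: [0.3, 0.1, 0.4]
width: 0.0582
```

Emit:
servo_tool(
  commands=[
    [[0, 0, 0], [0, 0, 0], 0.8],
    [[0, 0, 0], [0, 0, 0], 0.8],
    [[0, 0, 0], [0, 0, 0], 0.8],
    [[0, 0, 0], [0, 0, 0], 0.8],
    [[0, 0, 0], [0, 0, 0], 0.8],
  ],
)

```text
time_s: 11.15
position: [0.5474, 0.1803, 0.0578]
tcp_rot: [3.141, -0.0, 1.78]
contact_force: [0.2, 0.8, -0.7]
width: 0.0442
```

```bash
python3 - <<'E'
from h import *
s=bot.state();print(s['time_s'],s['position'],s['tcp_rot'],s['contact_force'],s['width'])
c=cams.calibration('wrist');im=cams.read_camera('wrist');cv2.imwrite('pics/w6.png',im)
f=s['position'];y=s['tcp_rot'][2]
d=np.array([-np.sin(y-np.pi/2),np.cos(y-np.pi/2)])
for k in [.024,.028,.032,.036,.04]:
    X=[f[0]+d[0]*k,f[1]+d[1]*k,.018+.034];print(k,w2px(c,X))
E
```

```text
11.15 [0.54740892 0.18033924 0.05779795] [ 3.14148763e+00 -6.40780462e-06  1.77964713e+00] [ 0.2199529   0.77559261 -0.74777457] 0.044238233567711206
0.024 [277.83933442 224.4508076 ]
0.028 [277.84924767 215.96619668]
0.032 [277.85929078 207.37043886]
0.036 [277.86946632 198.66133574]
0.04 [277.87977693 189.83663054]
```

View pics/w6.png

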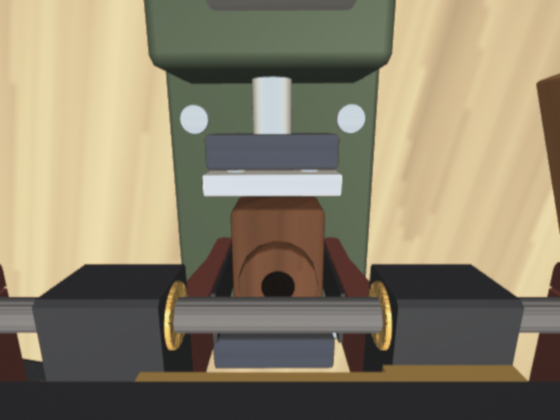

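Emit:
servo_tool(
  commands=[
    [[0, 0, 0], [0, 0, 0], 0.3],
    [[0, 0, 0], [0, 0, 0], 0.3],
    [[0, 0, 0.1], [0, 0, 0], 0.3],
    [[0, 0, 0.13], [0, 0, 0], 0.3],
    [[0, 0, 0], [0, 0, 0], 0.8],
  ],
)

```text
time_s: 11.62
position: [0.5468, 0.1802, 0.0496]
tcp_rot: [-3.14, 0.0, 1.78]
contact_force: [-0.3, -0.5, -0.4]
width: 0.0574
```

Emit:
servo_tool(
  commands=[
    [[0, 0, 0], [0, 0, 0], 0.8],
    [[0, 0, 0], [0, 0, 0], 0.8],
    [[0, 0, 0], [0, 0, 0], 0.8],
    [[0, 0, 0], [0, 0, 0], 0.8],
    [[0, 0, 0], [0, 0, 0], 0.8],
  ],
)

```text
time_s: 12.03
position: [0.5473, 0.1803, 0.0508]
tcp_rot: [-3.141, 0.0, 1.78]
contact_force: [-0.7, -0.1, -1.0]
width: 0.0442
```

Emit:
servo_tool(
  commands=[
    [[0, 0, 0], [0, 0, 0], 0.8],
    [[0, 0, 0], [0, 0, 0], 0.8],
  ],
)

```text
time_s: 12.2
position: [0.5474, 0.1803, 0.0508]
tcp_rot: [-3.142, 0.0, 1.78]
contact_force: [-0.7, 0.9, -1.5]
width: 0.0438
```

Emit:
servo_tool(
  commands=[
    [[0, 0, -0.3], [0, 0, 0], 0.8],
    [[0, 0, -0.8], [0, 0, 0], 0.8],
    [[0, 0, -1], [0, 0, 0], 0.8],
    [[0, 0, -1], [0, 0, 0], 0.8],
    [[0, 0, -0.8], [0, 0, 0], 0.8],
  ],
)

```text
time_s: 12.62
position: [0.5477, 0.1804, 0.1712]
tcp_rot: [3.139, -0.0, 1.78]
contact_force: [-0.1, 0.1, -1.3]
width: 0.0439
```

```bash
python3 plan.py .532 -.224 .165 1.826 15 .8;  python3 -c "
from h import *
print(bot.state()['position'])"
```

```text
[[-0.87, -0.22, 0.01], [0, 0, -0.04], 0.8]
[[-0.87, -0.22, 0.01], [0, 0, -0.04], 0.8]
[[-0.87, -0.23, 0.01], [0, 0, -0.04], 0.8]
[[-0.87, -0.23, 0.01], [0, 0, -0.04], 0.8]
[[-0.87, -0.23, 0.01], [0, 0, -0.04], 0.8]
[[-0.87, -0.23, 0.01], [0, 0, -0.04], 0.8]
[[-0.87, -0.24, 0.01], [0, 0, -0.04], 0.8]
[[-0.87, -0.24, 0.01], [0, 0, -0.04], 0.8]
[[-0.87, -0.24, 0.01], [0, 0, -0.04], 0.8]
[[-0.87, -0.24, 0.01], [0, 0, -0.04], 0.8]
[[-0.86, -0.25, 0.01], [0, 0, -0.04], 0.8]
[[-0.86, -0.25, 0.01], [0, 0, -0.04], 0.8]
[[-0.86, -0.25, 0.01], [0, 0, -0.04], 0.8]
[[-0.86, -0.26, 0.01], [0, 0, -0.04], 0.8]
[[-0.86, -0.26, 0.01], [0, 0, -0.04], 0.8]
[0.54766274 0.18042971 0.17119897]
```

Emit:
servo_tool(
  commands=[
    [[-0.87, -0.22, 0], [0, 0, -0.04], 0.8],
    [[-0.87, -0.22, 0], [0, 0, -0.04], 0.8],
    [[-0.87, -0.23, 0], [0, 0, -0.04], 0.8],
    [[-0.87, -0.23, 0], [0, 0, -0.04], 0.8],
    [[-0.87, -0.23, 0], [0, 0, -0.04], 0.8],
  ],
)

```text
time_s: 13.03
position: [0.542, 0.0445, 0.1689]
tcp_rot: [3.141, 0.0, 1.798]
contact_force: [0.8, -0.7, -1.9]
width: 0.0439
```

Emit:
servo_tool(
  commands=[
    [[-0.87, -0.23, 0], [0, 0, -0.04], 0.8],
    [[-0.87, -0.24, 0], [0, 0, -0.04], 0.8],
    [[-0.87, -0.24, 0], [0, 0, -0.04], 0.8],
    [[-0.87, -0.24, 0], [0, 0, -0.04], 0.8],
    [[-0.87, -0.24, 0], [0, 0, -0.04], 0.8],
  ],
)

```text
time_s: 13.45
position: [0.5375, -0.0909, 0.1688]
tcp_rot: [3.141, 0.0, 1.815]
contact_force: [0.9, -0.8, -1.0]
width: 0.0442
```

Emit:
servo_tool(
  commands=[
    [[-0.86, -0.25, 0], [0, 0, -0.04], 0.8],
    [[-0.86, -0.25, 0], [0, 0, -0.04], 0.8],
    [[-0.86, -0.25, 0], [0, 0, -0.04], 0.8],
    [[-0.86, -0.26, 0], [0, 0, -0.04], 0.8],
    [[-0.86, -0.26, 0], [0, 0, -0.04], 0.8],
  ],
)

```text
time_s: 13.87
position: [0.5326, -0.2254, 0.1688]
tcp_rot: [3.141, 0.001, 1.832]
contact_force: [0.7, -1.0, -0.8]
width: 0.044
```

Emit:
servo_tool(
  commands=[
    [[0, 0, 0.6], [0, 0, 0], 0.8],
    [[0, 0, 0.8], [0, 0, 0], 0.8],
    [[0, 0, 0.8], [0, 0, 0], 0.8],
    [[0, 0, 0.6], [0, 0, 0], 0.8],
    [[0, 0, 0], [0, 0, 0], 0.8],
  ],
)

```text
time_s: 14.28
position: [0.5306, -0.2232, 0.0796]
tcp_rot: [-3.136, -0.005, 1.832]
contact_force: [-0.4, 0.6, -1.7]
width: 0.044
```

Emit:
servo_tool(
  commands=[
    [[0, 0, 0], [0, 0, 0], 0.8],
    [[0, 0, 0], [0, 0, 0], 0.8],
    [[0, 0, 0], [0, 0, 0], 0.8],
  ],
)

```text
time_s: 14.53
position: [0.5338, -0.2245, 0.0863]
tcp_rot: [3.139, 0.002, 1.832]
contact_force: [-0.5, 0.1, -0.3]
width: 0.0439
```

```bash
python3 - <<'E'
from h import *
s=bot.state();print(s['time_s'],s['position'],s['tcp_rot'],s['contact_force'],s['width'])
c=cams.calibration('wrist');im=cams.read_camera('wrist');cv2.imwrite('pics/w7.png',im);np.save('c7.npy',c,allow_pickle=True)
E
```

```text
14.5333 [ 0.5337822  -0.22446262  0.08631021] [3.13892106e+00 2.32652446e-03 1.83215629e+00] [-0.48895672  0.13524244 -0.26767232] 0.04385756908259069
```

View pics/w7.png

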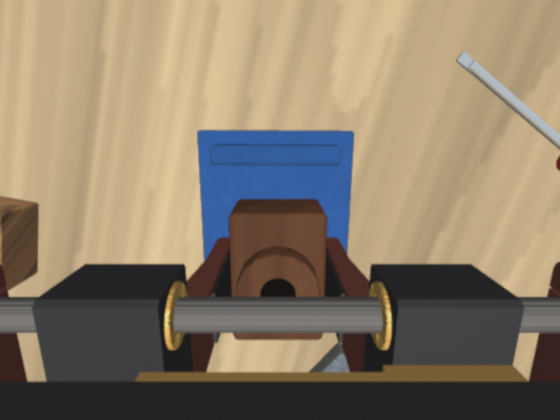

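```bash
python3 - <<'E'
from h import *
c=np.load('c7.npy',allow_pickle=True).item()
a=px2w(c,197.5,130,.012);b=px2w(c,353,130.5,.012);print(a,b,np.linalg.norm(a-b));m=(a+b)/2
y=np.arctan2(b[1]-a[1],b[0]-a[0]);print(y,m[:2]-.0625*np.array([-np.sin(y),np.cos(y)]))
E
```

```text
[ 0.46883114 -0.17455502  0.012     ] [ 0.56281831 -0.14964266  0.012     ] 0.09723277826902564
0.2591029781039996 [ 0.53183808 -0.2225126 ]
```

Emit:
servo_tool(
  commands=[
    [[0, 0, 0.35], [0, 0, 0], 0.8],
    [[0, 0, 0.35], [0, 0, 0], 0.8],
    [[0, 0, 0.25], [0, 0, 0], 0.8],
    [[0, 0, 0.15], [0, 0, 0], 0.8],
    [[0, 0, 0.05], [0, 0, 0], 0.8],
  ],
)

```text
time_s: 15.0
position: [0.5318, -0.2236, 0.0472]
tcp_rot: [-3.139, -0.002, 1.832]
contact_force: [-0.0, -0.1, -1.0]
width: 0.0436
```

Emit:
servo_tool(
  commands=[
    [[0, 0, 0.02], [0, 0, 0], 0.8],
    [[0, 0, 0], [0, 0, 0], 0.8],
    [[0, 0, 0], [0, 0, 0], 0.8],
  ],
)

```text
time_s: 15.25
position: [0.533, -0.2242, 0.0492]
tcp_rot: [3.141, 0.001, 1.832]
contact_force: [-0.6, -0.6, -0.6]
width: 0.0441
```

Position matches the tray seat; lower the last 4 mm and release.

Emit:
servo_tool(
  commands=[
    [[0, 0, 0.08], [0, 0, 0], 0.8],
    [[0, 0, 0.06], [0, 0, 0], 0.8],
    [[0, 0, 0], [0, 0, 0], 0.8],
    [[0, 0, 0], [0, 0, 0], 0.8],
  ],
)

```text
time_s: 15.58
position: [0.5329, -0.2241, 0.0447]
tcp_rot: [3.141, 0.0, 1.832]
contact_force: [0.3, 0.5, 0.4]
width: 0.0438
```

Emit:
servo_tool(
  commands=[
    [[0, 0, 0], [0, 0, 0], 0.45],
    [[0, 0, 0], [0, 0, 0], 0],
    [[0, 0, 0], [0, 0, 0], 0],
    [[0, 0, 0], [0, 0, 0], 0],
    [[0, 0, 0], [0, 0, 0], 0],
  ],
)

```text
time_s: 16.0
position: [0.5328, -0.224, 0.0446]
tcp_rot: [3.142, 0.0, 1.832]
contact_force: [0.2, -0.4, 0.2]
width: 0.0722
```

Emit:
servo_tool(
  commands=[
    [[0, 0, -0.3], [0, 0, 0], 0],
    [[0, 0, -0.8], [0, 0, 0], 0],
    [[0, 0, -1], [0, 0, 0], 0],
    [[0, 0, -1], [0, 0, 0], 0],
    [[0, 0, -1], [0, 0, 0], 0],
  ],
)

```text
time_s: 16.42
position: [0.5325, -0.2239, 0.1696]
tcp_rot: [3.141, 0.0, 1.832]
contact_force: [1.2, -0.4, -0.3]
width: 0.0879
```

Emit:
servo_tool(
  commands=[
    [[0, 0, -0.8], [0, 0, 0], 0],
    [[0, 0, -0.8], [0, 0, 0], 0],
    [[0, 0, -0.6], [0, 0, 0], 0],
    [[0, 0, 0], [0, 0, 0], 0],
    [[0, 0, 0], [0, 0, 0], 0],
  ],
)

```text
time_s: 16.83
position: [0.5332, -0.2242, 0.235]
tcp_rot: [3.139, 0.002, 1.832]
contact_force: [1.1, 0.3, -0.1]
width: 0.0876
```

```bash
python3 - <<'E'
from h import *
s=bot.state();print(s['time_s'],s['position'],s['tcp_rot'],s['contact_force'],s['width'])
c=cams.calibration('wrist');im=cams.read_camera('wrist');cv2.imwrite('pics/w8.png',im);np.save('c8.npy',c,allow_pickle=True)
E
python3 plan.py .4317 .0172 .2 1.754 10;
```

```text
16.8333 [ 0.53316923 -0.22422669  0.23496456] [3.13940541e+00 1.92928807e-03 1.83205652e+00] [ 1.05288401  0.26483822 -0.0517625 ] 0.08763273670246757
[[0.86, -0.12, 0.11], [0, 0, 0.09], 0]
[[0.86, -0.12, 0.11], [0, 0, 0.09], 0]
[[0.86, -0.13, 0.11], [0, 0, 0.09], 0]
[[0.86, -0.14, 0.11], [0, 0, 0.09], 0]
[[0.86, -0.14, 0.11], [0, 0, 0.09], 0]
[[0.86, -0.15, 0.11], [0, 0, 0.09], 0]
[[0.86, -0.16, 0.11], [0, 0, 0.09], 0]
[[0.86, -0.16, 0.11], [0, 0, 0.09], 0]
[[0.85, -0.17, 0.11], [0, 0, 0.09], 0]
[[0.85, -0.18, 0.11], [0, 0, 0.09], 0]
```

View pics/w8.png

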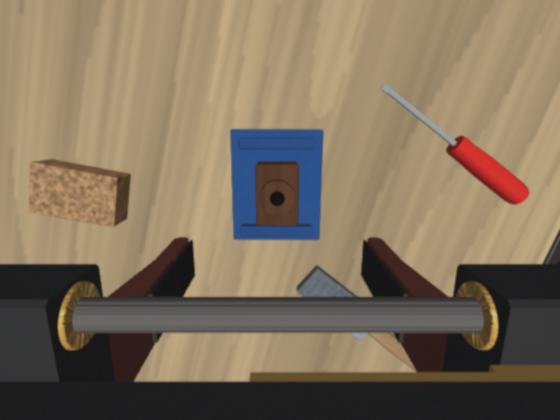

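```bash
python3 - <<'E'
from fit import *
c=np.load('c8.npy',allow_pickle=True).item()
t=fit(c,TM,[(231,129.5),(323,129.5),(320,240),(233.5,240)],0,[.53,-.22,.2]);print(t[0])
f=fit(c,FM,[(257,165),(298,165),(297.5,227),(257,227),(277.3,198.3)],.012,[.53,-.22,.2]);print(f)
d=f[0]-t[0];a=t[0][2];print(np.cos(a)*d[0]+np.sin(a)*d[1],-np.sin(a)*d[0]+np.cos(a)*d[1])
E
```

```text
[ 0.5326 -0.2223  0.2605]
(array([ 0.5338, -0.2256,  0.2606]), array([[-1.9613, -0.2169],
       [ 1.6394, -0.1668],
       [ 1.0336, -0.0977],
       [-1.0197, -0.1169],
       [ 0.0338,  0.8108]]))
0.0004029899322867736 -0.00350454689901734
```

Emit:
servo_tool(
  commands=[
    [[0.86, -0.12, 0.2], [0, 0, 0.09], 0],
    [[0.86, -0.12, 0.2], [0, 0, 0.09], 0],
    [[0.86, -0.13, 0.2], [0, 0, 0.09], 0],
    [[0.86, -0.14, 0.2], [0, 0, 0.09], 0],
    [[0.86, -0.14, 0.2], [0, 0, 0.09], 0],
  ],
)

```text
time_s: 17.3
position: [0.4811, -0.1025, 0.2006]
tcp_rot: [-3.138, -0.002, 1.792]
contact_force: [0.1, 0.7, 0.6]
width: 0.0879
```

Emit:
servo_tool(
  commands=[
    [[0.86, -0.15, 0.2], [0, 0, 0.09], 0],
    [[0.86, -0.16, 0.2], [0, 0, 0.09], 0],
    [[0.86, -0.16, 0.2], [0, 0, 0.09], 0],
    [[0.85, -0.17, 0.2], [0, 0, 0.09], 0],
    [[0.85, -0.18, 0.2], [0, 0, 0.09], 0],
  ],
)

```text
time_s: 17.72
position: [0.4305, 0.0181, 0.1709]
tcp_rot: [-3.138, -0.001, 1.753]
contact_force: [0.5, -0.3, 0.4]
width: 0.0879
```

Emit:
servo_tool(
  commands=[
    [[0, 0, 0], [0, 0, 0], 0],
    [[0, 0, 0], [0, 0, 0], 0],
  ],
)

```text
time_s: 17.88
position: [0.4311, 0.0177, 0.1715]
tcp_rot: [-3.139, -0.0, 1.756]
contact_force: [-0.4, 0.1, -0.4]
width: 0.0877
```

```bash
python3 plan.py .4317 .0172 .038 1.754 10; python3 - <<'E'
from h import *
s=bot.state();print(s['time_s'],s['position'],s['tcp_rot'],s['contact_force'],s['width'])
c=cams.calibration('wrist');im=cams.read_camera('wrist');cv2.imwrite('pics/w9.png',im);np.save('c9.npy',c,allow_pickle=True)
cv2.imwrite('pics/w9z.png',cv2.resize(im[120:290,190:370],None,fx=4,fy=3.5*8/7,interpolation=cv2.INTER_CUBIC)[:600])
E
```

```text
[[-0.0, 0.0, 0.45], [0, 0, 0.0], 0]
[[-0.0, 0.0, 0.45], [0, 0, 0.0], 0]
[[-0.0, 0.0, 0.45], [0, 0, 0.0], 0]
[[-0.0, 0.0, 0.45], [0, 0, 0.0], 0]
[[-0.0, 0.0, 0.45], [0, 0, 0.0], 0]
[[-0.0, 0.0, 0.45], [0, 0, 0.0], 0]
[[-0.0, 0.0, 0.45], [0, 0, 0.0], 0]
[[-0.0, 0.0, 0.45], [0, 0, 0.0], 0]
[[-0.0, 0.0, 0.45], [0, 0, 0.0], 0]
[[-0.0, 0.0, 0.45], [0, 0, 0.0], 0]
17.8833 [0.43107735 0.01772457 0.17154002] [-3.13868595e+00 -3.87087068e-04  1.75611458e+00] [-0.41480481  0.08123727 -0.37166924] 0.08773980134345906
```

View pics/w9z.png

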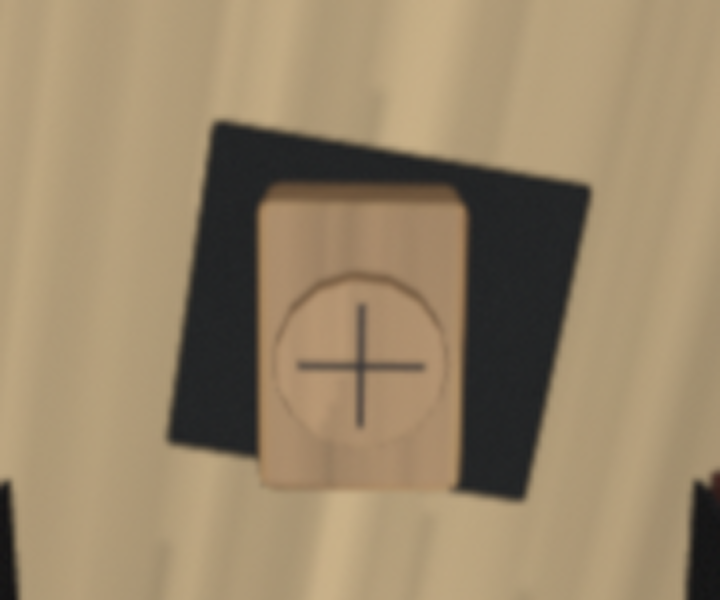

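```bash
python3 - <<'E'
from fit import *
c=np.load('c9.npy',allow_pickle=True).item()
f=fit(c,FM,C([(259,203),(466,205),(461,488),(261,487),(361,366)],(190,120),4),.004,[.43,.01,.2]);print(f)
E
```

```text
(array([0.4325, 0.019 , 0.1826]), array([[-0.9174, -0.7976],
       [ 0.8124, -1.0922],
       [ 0.2082,  1.7209],
       [-0.3804,  1.7662],
       [ 0.1885, -0.1603]]))
```

Emit:
servo_tool(
  commands=[
    [[0, 0, 0.8], [0, 0, 0], 0],
    [[0, 0, 1], [0, 0, 0], 0],
    [[0, 0, 1], [0, 0, 0], 0],
    [[0, 0, 0.7], [0, 0, 0], 0],
    [[0, 0, 0.3], [0, 0, 0], 0],
  ],
)

```text
time_s: 18.35
position: [0.4304, 0.0159, 0.0555]
tcp_rot: [-3.136, -0.001, 1.752]
contact_force: [0.5, -0.1, -0.5]
width: 0.0878
```

Emit:
servo_tool(
  commands=[
    [[0, 0, 0.2], [0, 0, 0], 0],
    [[0, 0, 0], [0, 0, 0], 0],
    [[0, 0, 0], [0, 0, 0], 0],
  ],
)

```text
time_s: 18.6
position: [0.4328, 0.0166, 0.0546]
tcp_rot: [3.14, 0.0, 1.753]
contact_force: [0.1, -0.4, 0.2]
width: 0.0879
```

Emit:
servo_tool(
  commands=[
    [[0.04, 0, 0.3], [0, 0, 0], 0],
    [[0, 0, 0.2], [0, 0, 0], 0],
    [[0, 0, 0.08], [0, 0, 0], 0],
    [[0, 0, 0], [0, 0, 0], 0.4],
    [[0, 0, 0], [0, 0, 0], 0.8],
  ],
)

```text
time_s: 19.02
position: [0.4318, 0.0182, 0.0361]
tcp_rot: [-3.141, 0.0, 1.754]
contact_force: [0.1, -0.2, 0.7]
width: 0.0783
```

Emit:
servo_tool(
  commands=[
    [[0, 0, 0], [0, 0, 0], 0.8],
    [[0, 0, 0], [0, 0, 0], 0.8],
    [[0, 0, 0], [0, 0, 0], 0.8],
    [[0, 0, 0], [0, 0, 0], 0.8],
    [[0, 0, 0], [0, 0, 0], 0.8],
  ],
)

```text
time_s: 19.43
position: [0.432, 0.0182, 0.0363]
tcp_rot: [3.141, 0.0, 1.754]
contact_force: [0.9, 0.5, -0.6]
width: 0.0447
```

Emit:
servo_tool(
  commands=[
    [[0, 0, 0], [0, 0, 0], 0.8],
    [[0, 0, 0], [0, 0, 0], 0.8],
    [[0, 0, 0], [0, 0, 0], 0.8],
    [[0, 0, 0], [0, 0, 0], 0.8],
  ],
)

```text
time_s: 19.77
position: [0.432, 0.0182, 0.0363]
tcp_rot: [3.141, 0.0, 1.754]
contact_force: [-0.8, -0.1, 0.4]
width: 0.0442
```

```bash
python3 - <<'E'
from h import *
s=bot.state();print(s['time_s'],s['position'],s['tcp_rot'],s['contact_force'],s['width'])
c=cams.calibration('wrist');im=cams.read_camera('wrist');cv2.imwrite('pics/w10.png',im)
f=s['position'];y=s['tcp_rot'][2]
d=np.array([-np.sin(y-np.pi/2),np.cos(y-np.pi/2)])
for k in [.024,.028,.032,.036,.04]:
    X=[f[0]+d[0]*k,f[1]+d[1]*k,.004+.034];print(k,w2px(c,X))
E
```

```text
19.7667 [0.43196476 0.01818496 0.03626494] [3.14137544e+00 4.88729642e-05 1.75351684e+00] [-0.76890749 -0.09087169  0.36045606] 0.044185131344202
0.024 [277.89435483 229.37442749]
0.028 [277.90485388 220.4892868 ]
0.032 [277.91549756 211.48174231]
0.036 [277.9262889  202.34924707]
0.04 [277.93723097 193.08918299]
```

View pics/w10.png

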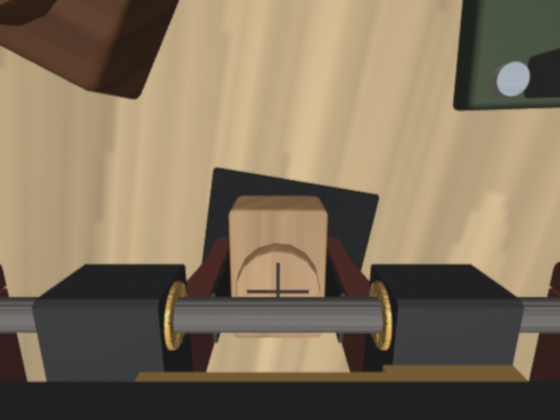

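Emit:
servo_tool(
  commands=[
    [[0, 0, -0.3], [0, 0, 0], 0.8],
    [[0, 0, -0.8], [0, 0, 0], 0.8],
    [[0, 0, -1], [0, 0, 0], 0.8],
    [[0, 0, -1], [0, 0, 0], 0.8],
    [[0, 0, -0.8], [0, 0, 0], 0.8],
  ],
)

```text
time_s: 20.23
position: [0.4319, 0.0182, 0.1558]
tcp_rot: [3.14, 0.0, 1.753]
contact_force: [0.9, 0.2, 0.1]
width: 0.0436
```

```bash
python3 plan.py .5457 .177 .15 1.785 10 .8
```

```text
[[0.45, 0.47, 0.02], [0, 0, -0.04], 0.8]
[[0.45, 0.47, 0.02], [0, 0, -0.04], 0.8]
[[0.45, 0.47, 0.02], [0, 0, -0.04], 0.8]
[[0.45, 0.47, 0.02], [0, 0, -0.04], 0.8]
[[0.45, 0.47, 0.02], [0, 0, -0.04], 0.8]
[[0.44, 0.48, 0.02], [0, 0, -0.04], 0.8]
[[0.44, 0.48, 0.02], [0, 0, -0.04], 0.8]
[[0.44, 0.48, 0.02], [0, 0, -0.04], 0.8]
[[0.44, 0.48, 0.02], [0, 0, -0.04], 0.8]
[[0.44, 0.48, 0.02], [0, 0, -0.04], 0.8]
```

Emit:
servo_tool(
  commands=[
    [[0.45, 0.47, 0], [0, 0, -0.04], 0.8],
    [[0.45, 0.47, 0], [0, 0, -0.04], 0.8],
    [[0.45, 0.47, 0], [0, 0, -0.04], 0.8],
    [[0.45, 0.47, 0], [0, 0, -0.04], 0.8],
    [[0.45, 0.47, 0], [0, 0, -0.04], 0.8],
  ],
)

```text
time_s: 20.65
position: [0.4888, 0.0985, 0.1536]
tcp_rot: [3.142, 0.0, 1.771]
contact_force: [0.1, -0.9, -1.3]
width: 0.0438
```

Emit:
servo_tool(
  commands=[
    [[0.44, 0.48, 0], [0, 0, -0.04], 0.8],
    [[0.44, 0.48, 0], [0, 0, -0.04], 0.8],
    [[0.44, 0.48, 0], [0, 0, -0.04], 0.8],
    [[0.44, 0.48, 0], [0, 0, -0.04], 0.8],
    [[0.4, 0.48, 0], [0, 0, -0.04], 0.8],
  ],
)

```text
time_s: 21.07
position: [0.5459, 0.1769, 0.1534]
tcp_rot: [-3.141, -0.0, 1.789]
contact_force: [-0.4, -0.1, -0.7]
width: 0.0434
```

Emit:
servo_tool(
  commands=[
    [[0, 0, 0.5], [0, 0, 0], 0.8],
    [[0, 0, 0.5], [0, 0, 0], 0.8],
    [[0, 0, 0], [0, 0, 0], 0.8],
    [[0, 0, 0], [0, 0, 0], 0.8],
    [[0, 0, 0], [0, 0, 0], 0.8],
  ],
)

```text
time_s: 21.48
position: [0.5457, 0.1759, 0.1241]
tcp_rot: [3.141, -0.0, 1.788]
contact_force: [0.6, -0.2, -0.8]
width: 0.0437
```

```bash
python3 - <<'E'
from h import *
s=bot.state();print(s['time_s'],s['position'],s['tcp_rot'],s['contact_force'],s['width'])
c=cams.calibration('wrist');im=cams.read_camera('wrist');cv2.imwrite('pics/w11.png',im)
p=np.array(s['position'][:2])-[.5306,.2469];a=.214;print('vise xy',np.cos(a)*p[0]+np.sin(a)*p[1],-np.sin(a)*p[0]+np.cos(a)*p[1])
np.save('c11.npy',c,allow_pickle=True)
E
```

```text
21.4833 [0.54565774 0.17592087 0.12409139] [ 3.14099178e+00 -2.21037429e-05  1.78829771e+00] [ 0.57924255 -0.2263175  -0.8203834 ] 0.04372596132370706
vise xy -0.00035959688407513277 -0.07255785709126412
```

View pics/w11.png

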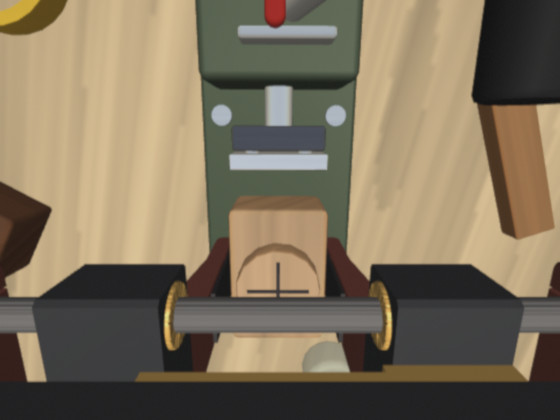

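```bash
python3 - <<'E'
from h import *
c=np.load('c11.npy',allow_pickle=True).item();a=.214
for u,v in [(230,168),(328,167.5)]:
    p=px2w(c,u,v,.046)[:2]-[.5306,.2469];print('vise xy',np.cos(a)*p[0]+np.sin(a)*p[1],-np.sin(a)*p[0]+np.cos(a)*p[1])
E
```

```text
vise xy -0.03161159970074021 -0.03170602812881817
vise xy 0.032510857150479175 -0.031116577004049913
```

Emit:
servo_tool(
  commands=[
    [[0.04, 0, 0.5], [0, 0, 0], 0.8],
    [[0, 0, 0.5], [0, 0, 0], 0.8],
    [[0, 0, 0.4], [0, 0, 0], 0.8],
    [[0, 0, 0], [0, 0, 0], 0.8],
    [[0, 0, 0], [0, 0, 0], 0.8],
  ],
)

```text
time_s: 21.95
position: [0.545, 0.177, 0.081]
tcp_rot: [-3.141, 0.0, 1.788]
contact_force: [-0.0, 0.1, -0.1]
width: 0.0436
```

Emit:
servo_tool(
  commands=[
    [[0, 0, 0.4], [0, 0, 0], 0.8],
    [[0, 0, 0.3], [0, 0, 0], 0.8],
    [[0, 0, 0.15], [0, 0, 0], 0.8],
    [[0, 0, 0.05], [0, 0, 0], 0.8],
    [[0, 0, 0], [0, 0, 0], 0.8],
  ],
)

```text
time_s: 22.37
position: [0.5449, 0.1771, 0.0533]
tcp_rot: [-3.14, 0.0, 1.788]
contact_force: [0.1, -0.9, -1.1]
width: 0.0438
```

Emit:
servo_tool(
  commands=[
    [[0, 0, 0.04], [0, 0, 0], 0.8],
    [[0, 0, 0], [0, 0, 0], 0.8],
    [[0, 0, 0], [0, 0, 0], 0.8],
  ],
)

```text
time_s: 22.62
position: [0.5455, 0.1772, 0.0533]
tcp_rot: [3.141, -0.0, 1.788]
contact_force: [0.0, -0.4, -0.3]
width: 0.0438
```

Emit:
servo_tool(
  commands=[
    [[0, 0, 0.06], [0, 0, 0], 0.8],
    [[0, 0, 0.04], [0, 0, 0], 0.8],
    [[0, 0, 0], [0, 0, 0], 0.8],
    [[0, 0, 0], [0, 0, 0], 0.8],
  ],
)

```text
time_s: 22.95
position: [0.5455, 0.1772, 0.0503]
tcp_rot: [3.141, -0.0, 1.788]
contact_force: [0.5, 0.1, 1.0]
width: 0.0438
```

Emit:
servo_tool(
  commands=[
    [[0, 0, 0], [0, 0, 0], 0.45],
    [[0, 0, 0], [0, 0, 0], 0],
    [[0, 0, 0], [0, 0, 0], 0],
    [[0, 0, 0], [0, 0, 0], 0],
    [[0, 0, 0], [0, 0, 0], 0],
  ],
)

```text
time_s: 23.37
position: [0.5452, 0.1771, 0.0499]
tcp_rot: [-3.142, 0.0, 1.788]
contact_force: [-0.5, 0.5, -0.2]
width: 0.0716
```

Emit:
servo_tool(
  commands=[
    [[0, 0, -0.2], [0, 0, 0], 0],
    [[0, 0, -0.6], [0, 0, 0], 0],
    [[0, 0, -1], [0, 0, 0], 0],
    [[0, 0, -1], [0, 0, 0], 0],
    [[0, 0, -1], [0, 0, 0], 0],
  ],
)

```text
time_s: 23.78
position: [0.545, 0.1771, 0.1654]
tcp_rot: [-3.141, 0.0, 1.788]
contact_force: [-0.0, 0.1, -0.1]
width: 0.088
```

Emit:
servo_tool(
  commands=[
    [[-0.4, 0, -1], [0, 0, 0], 0],
    [[-0.4, 0, -1], [0, 0, 0], 0],
    [[-0.2, 0, -1], [0, 0, 0], 0.5],
    [[0, 0, 0], [0, 0, 0], 1],
    [[0, 0, 0], [0, 0, 0], 1],
  ],
)

```text
time_s: 24.2
position: [0.5526, 0.1477, 0.2571]
tcp_rot: [3.136, 0.0, 1.788]
contact_force: [0.3, 0.2, -0.5]
width: 0.071
```

```bash
python3 - <<'E'
from h import *
s=bot.state();print(s['time_s'],s['position'],s['tcp_rot'],s['contact_force'],s['width'])
c=cams.calibration('wrist');im=cams.read_camera('wrist');cv2.imwrite('pics/w12.png',im)
np.save('c12.npy',c,allow_pickle=True)
E
```

```text
24.2 [0.55258272 0.14766944 0.2570977 ] [3.13619546e+00 7.71759176e-05 1.78768261e+00] [ 0.29703005  0.19966198 -0.49601193] 0.07103089576250707
```

View pics/w12.png

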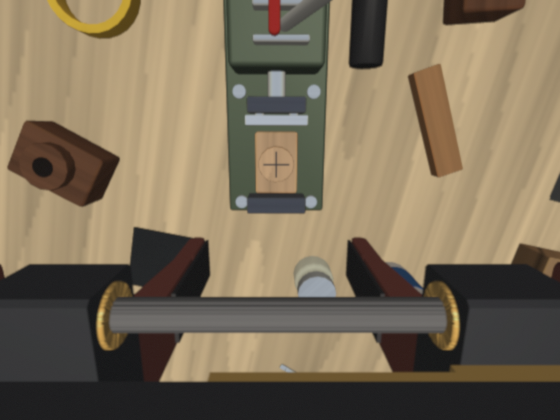

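```bash
python3 plan.py .499 .383 .255 1.785 9 1; python3 - <<'E'
from fit import *
c=np.load('c12.npy',allow_pickle=True).item()
f=fit(c,FM,[(255,132.5),(297.5,132.5),(298,193.5),(256.5,193.5),(276.5,163.5)],.018,[.54,.17,.2]);print(f)
p=f[0][:2]-[.5306,.2469];a=.214;print('vise xy',np.cos(a)*p[0]+np.sin(a)*p[1],-np.sin(a)*p[0]+np.cos(a)*p[1])
E
```

```text
[[0.89, -0.0, -0.0], [0, 0, 0.0], 1.0]
[[0.89, -0.0, -0.0], [0, 0, 0.0], 1.0]
[[0.89, -0.0, -0.0], [0, 0, 0.0], 1.0]
[[0.89, -0.0, -0.0], [0, 0, 0.0], 1.0]
[[0.89, -0.0, -0.0], [0, 0, 0.0], 1.0]
[[0.89, -0.01, -0.0], [0, 0, 0.0], 1.0]
[[0.89, -0.01, -0.0], [0, 0, 0.0], 1.0]
[[0.89, -0.01, -0.0], [0, 0, 0.0], 1.0]
[[0.89, -0.01, -0.0], [0, 0, 0.0], 1.0]
(array([0.5463, 0.1775, 0.2294]), array([[-0.4553, -0.5971],
       [ 0.5803, -1.1215],
       [-0.1301,  0.0556],
       [-0.2261,  0.5833],
       [ 0.2531,  1.2201]]))
vise xy 0.0006202952732151813 -0.07113920822520192
```

Emit:
servo_tool(
  commands=[
    [[0.89, 0, 0], [0, 0, 0], 1],
    [[0.89, 0, 0], [0, 0, 0], 1],
    [[0.89, 0, 0], [0, 0, 0], 1],
    [[0.89, 0, 0], [0, 0, 0], 1],
    [[0.89, 0, 0], [0, 0, 0], 1],
  ],
)

```text
time_s: 24.67
position: [0.5218, 0.2794, 0.2516]
tcp_rot: [-3.138, 0.001, 1.789]
contact_force: [-0.3, 0.7, 0.8]
width: 0.034
```

Emit:
servo_tool(
  commands=[
    [[0.89, 0, 0], [0, 0, 0], 1],
    [[0.89, 0, 0], [0, 0, 0], 1],
    [[0.89, 0, 0], [0, 0, 0], 1],
    [[0.89, 0, 0], [0, 0, 0], 1],
    [[0, 0, 0], [0, 0, 0], 1],
  ],
)

```text
time_s: 25.08
position: [0.4973, 0.3865, 0.2507]
tcp_rot: [-3.137, -0.0, 1.793]
contact_force: [-0.1, -0.6, 0.7]
width: 0.0017
```

Emit:
servo_tool(
  commands=[
    [[0, 0, 0.5], [0, 0, 0], 1],
    [[0, 0, 0.5], [0, 0, 0], 1],
    [[0, 0, 0.5], [0, 0, 0], 1],
    [[0, 0, 0], [0, 0, 0], 1],
    [[0, 0, 0], [0, 0, 0], 1],
  ],
)

```text
time_s: 25.5
position: [0.4991, 0.3817, 0.2065]
tcp_rot: [-3.137, 0.002, 1.788]
contact_force: [0.4, 0.3, -0.3]
width: 0.0005
```

```bash
python3 - <<'E'
from h import *
s=bot.state();print(s['time_s'],s['position'],s['tcp_rot'],s['contact_force'],s['width'])
im=cams.read_camera('wrist');cv2.imwrite('pics/w13.png',im)
im=cams.read_camera('scene');cv2.imwrite('pics/s13.png',cv2.resize(im[60:240,240:420],None,fx=3.3,fy=3.3,interpolation=cv2.INTER_CUBIC))
p=np.array(s['position'][:2])-[.5306,.2469];a=.214;print('vise xy',np.cos(a)*p[0]+np.sin(a)*p[1],-np.sin(a)*p[0]+np.cos(a)*p[1])
E
```

```text
25.5 [0.49909191 0.38174535 0.20653591] [-3.13729544e+00  1.83644471e-03  1.78841241e+00] [ 0.42586245  0.34567235 -0.26988627] 0.0005435399194355598
vise xy -0.0021522093237468926 0.13846081158630222
```

View pics/w13.png

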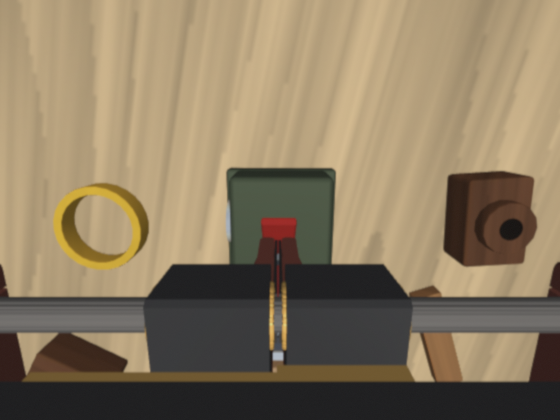

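View pics/s13.png

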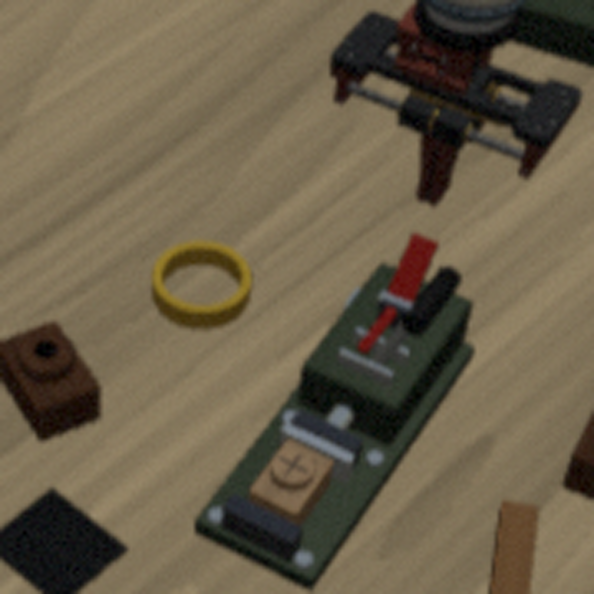

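Emit:
servo_tool(
  commands=[
    [[0, 0, 0.6], [0, 0, 0], 1],
    [[0, 0, 0.6], [0, 0, 0], 1],
    [[0, 0, 0.5], [0, 0, 0], 1],
    [[0, 0, 0.4], [0, 0, 0], 1],
    [[0, 0, 0.3], [0, 0, 0], 1],
  ],
)

```text
time_s: 26.02
position: [0.5004, 0.3842, 0.1396]
tcp_rot: [3.137, -0.004, 1.789]
contact_force: [0.4, -0.1, 2.2]
width: 0.0003
```

Emit:
servo_tool(
  commands=[
    [[0, 0, 0.3], [0, 0, 0], 1],
    [[0, 0, 0.2], [0, 0, 0], 1],
    [[0, 0, 0.2], [0, 0, 0], 1],
    [[0, 0, 0.1], [0, 0, 0], 1],
    [[0, 0, 0], [0, 0, 0], 1],
  ],
)

```text
time_s: 26.43
position: [0.4999, 0.3823, 0.1123]
tcp_rot: [-3.141, 0.0, 1.788]
contact_force: [-0.4, 0.5, 0.5]
width: 0.0005
```

Emit:
servo_tool(
  commands=[
    [[0, 0, 0.1], [0, 0, 0], 1],
    [[0, 0, 0.1], [0, 0, 0], 1],
    [[0, 0, 0.1], [0, 0, 0], 1],
    [[0, 0, 0], [0, 0, 0], 1],
  ],
)

```text
time_s: 26.77
position: [0.5002, 0.3824, 0.11]
tcp_rot: [3.138, -0.001, 1.788]
contact_force: [-8.7, -5.4, 22.8]
width: 0.0005
```

```bash
python3 - <<'E'
from h import *
s=bot.state();print(s['time_s'],s['position'],s['tcp_rot'],s['contact_force'],s['width'])
im=cams.read_camera('scene');cv2.imwrite('pics/s14.png',cv2.resize(im[60:240,240:420],None,fx=3.3,fy=3.3,interpolation=cv2.INTER_CUBIC))
E
```

```text
26.7667 [0.50017279 0.38239043 0.1100391 ] [ 3.13805969e+00 -7.19667405e-04  1.78819145e+00] [-8.7209342  -5.36408484 22.75884265] 0.0005132654914896985
```

View pics/s14.png

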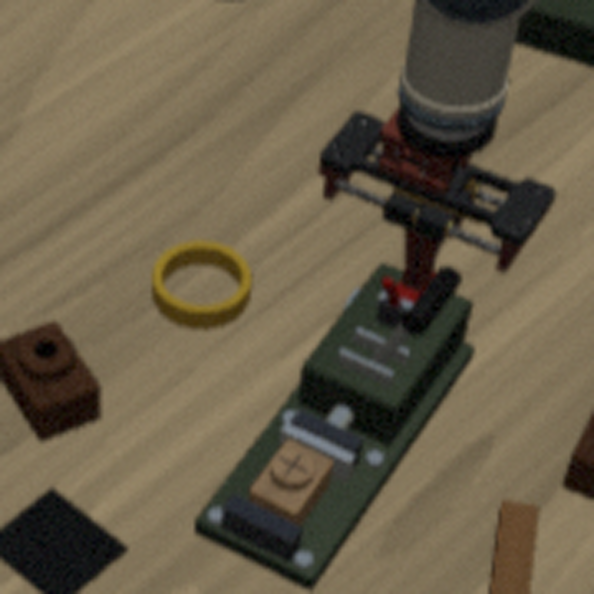

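Emit:
servo_tool(
  commands=[
    [[0, 0, -0.5], [0, 0, 0], 1],
    [[0, 0, -1], [0, 0, 0], 1],
    [[0, 0, -1], [0, 0, 0], 1],
    [[0, 0, -1], [0, 0, 0], 1],
    [[0, 0, -1], [0, 0, 0], 1],
  ],
)

```text
time_s: 27.23
position: [0.4997, 0.3819, 0.2397]
tcp_rot: [-3.14, 0.001, 1.788]
contact_force: [-0.3, 0.8, 0.0]
width: 0.0005
```

```bash
python3 plan.py .57 .21 .26 1.785 10 .2
```

```text
[[-0.61, 0.11, -0.07], [0, 0, 0.0], 0.2]
[[-0.61, 0.11, -0.07], [0, 0, 0.0], 0.2]
[[-0.61, 0.11, -0.07], [0, 0, 0.0], 0.2]
[[-0.61, 0.11, -0.07], [0, 0, 0.0], 0.2]
[[-0.61, 0.11, -0.07], [0, 0, 0.0], 0.2]
[[-0.61, 0.11, -0.07], [0, 0, 0.0], 0.2]
[[-0.61, 0.11, -0.07], [0, 0, 0.0], 0.2]
[[-0.61, 0.11, -0.07], [0, 0, 0.0], 0.2]
[[-0.61, 0.11, -0.07], [0, 0, 0.0], 0.2]
[[-0.61, 0.11, -0.07], [0, 0, 0.0], 0.2]
```

Emit:
servo_tool(
  commands=[
    [[-0.61, 0.11, -0.3], [0, 0, 0], 1],
    [[-0.61, 0.11, -0.3], [0, 0, 0], 1],
    [[-0.61, 0.11, -0.2], [0, 0, 0], 1],
    [[-0.61, 0.11, -0.1], [0, 0, 0], 0.8],
    [[-0.61, 0.11, 0], [0, 0, 0], 0.3],
  ],
)

```text
time_s: 27.65
position: [0.5362, 0.2956, 0.2667]
tcp_rot: [3.141, 0.0, 1.788]
contact_force: [-0.3, 0.8, 0.1]
width: 0.0102
```

Emit:
servo_tool(
  commands=[
    [[-0.61, 0.11, 0], [0, 0, 0], 0.2],
    [[-0.61, 0.11, 0], [0, 0, 0], 0.2],
    [[-0.61, 0.11, 0], [0, 0, 0], 0.2],
    [[-0.61, 0.11, 0], [0, 0, 0], 0.2],
    [[-0.3, 0.11, 0], [0, 0, 0], 0.2],
  ],
)

```text
time_s: 28.07
position: [0.5701, 0.2177, 0.2655]
tcp_rot: [-3.141, 0.001, 1.786]
contact_force: [-1.0, -0.8, -0.0]
width: 0.0438
```

Emit:
servo_tool(
  commands=[
    [[0, 0, 0], [0, 0, 0], 0.2],
    [[0, 0, 0], [0, 0, 0], 0.2],
    [[0, 0, 0], [0, 0, 0], 0.2],
  ],
)

```text
time_s: 28.32
position: [0.5693, 0.2207, 0.2657]
tcp_rot: [-3.141, -0.0, 1.789]
contact_force: [-0.6, -0.4, 0.6]
width: 0.0638
```

```bash
python3 - <<'E'
from h import *
s=bot.state();print(s['time_s'],s['position'],s['tcp_rot'],s['contact_force'],s['width'])
c=cams.calibration('wrist');im=cams.read_camera('wrist');cv2.imwrite('pics/w15.png',im);np.save('c15.npy',c,allow_pickle=True)
im=cams.read_camera('scene');cv2.imwrite('pics/s15.png',cv2.resize(im[60:240,240:420],None,fx=3.3,fy=3.3,interpolation=cv2.INTER_CUBIC))
a=.214
def W(x,y,z): return [.5306+np.cos(a)*x-np.sin(a)*y,.2469+np.sin(a)*x+np.cos(a)*y,z]
for y in (.0,.021,.063): print(w2px(c,W(.0514,y,.1909)))
print(W(.0514,.021,.19))
E
```

```text
28.3167 [0.56928898 0.22074392 0.26574057] [-3.14109237e+00 -3.20015110e-04  1.78896762e+00] [-0.63656148 -0.41946559  0.61356338] 0.06382866378880227
[307.3389406  179.85764639]
[308.22891887 147.04377374]
[310.14528839  76.3864249 ]
[np.float64(0.5763677503566187), np.float64(0.2783368100686794), 0.19]
```

View pics/w15.png

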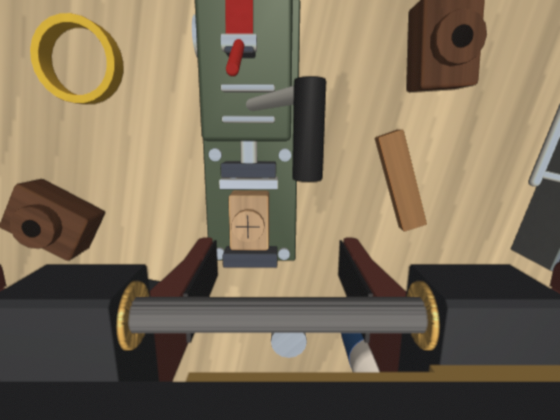

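View pics/s15.png

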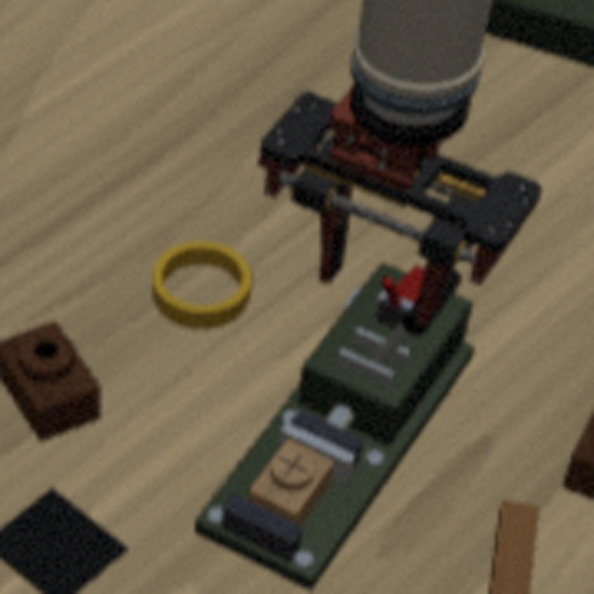

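```bash
python3 - <<'E'
from h import *
c=np.load('c15.npy',allow_pickle=True).item();a=.214
def W(x,y,z): return [.5306+np.cos(a)*x-np.sin(a)*y,.2469+np.sin(a)*x+np.cos(a)*y,z]
for q in (.8,.9,1.0,1.05):
    # tail end and bar end
    print(q,'bar',w2px(c,W(-.002,.105-.06*np.cos(q),.09+.06*np.sin(q))))
E
python3 plan.py .5764 .2783 .2657 1.785 4 .2
```

```text
0.8 bar [233.90983545  86.85642331]
0.9 bar [233.08494847  79.93847821]
1.0 bar [232.29618308  72.30748512]
1.05 bar [231.91967805  68.24709303]
[[0.45, 0.16, 0.0], [0, 0, 0.01], 0.2]
[[0.45, 0.16, 0.0], [0, 0, 0.01], 0.2]
[[0.45, 0.16, 0.0], [0, 0, 0.01], 0.2]
[[0.45, 0.16, 0.0], [0, 0, 0.01], 0.2]
```

```bash
python3 - <<'E'
import cv2
im=cv2.imread('pics/w15.png')
cv2.imwrite('pics/w15z.png',cv2.resize(im[0:130,190:340],None,fx=5,fy=4.6,interpolation=cv2.INTER_CUBIC))
E
```

```text
(no output)
```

View pics/w15z.png

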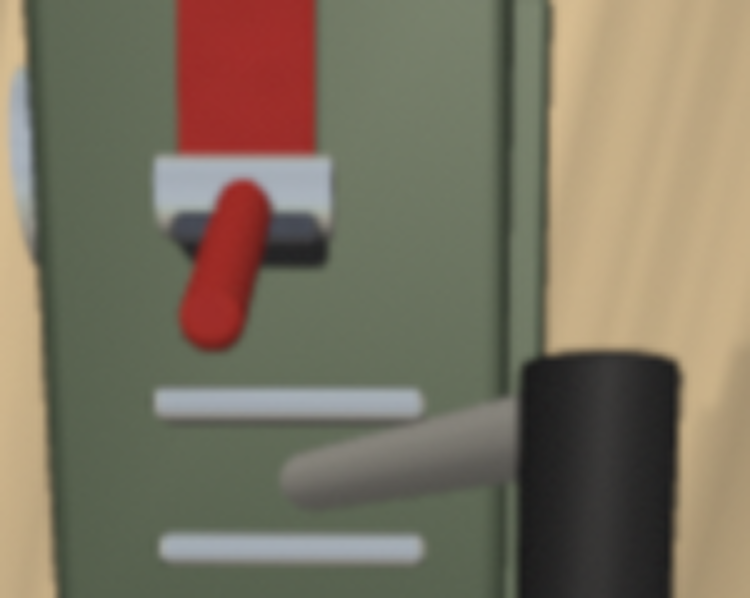

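Emit:
servo_tool(
  commands=[
    [[0.45, 0.16, 0], [0, 0, 0.01], 0.2],
    [[0.45, 0.16, 0], [0, 0, 0.01], 0.2],
    [[0.45, 0.16, 0], [0, 0, 0.01], 0.2],
    [[0.45, 0.16, 0], [0, 0, 0.01], 0.2],
    [[0, 0, 0], [0, 0, 0], 0.2],
  ],
)

```text
time_s: 28.83
position: [0.5764, 0.2805, 0.2651]
tcp_rot: [-3.141, -0.001, 1.788]
contact_force: [0.5, 0.4, -0.1]
width: 0.0705
```

Emit:
servo_tool(
  commands=[
    [[0, 0, 0.4], [0, 0, 0], 0.2],
    [[0, 0, 0.6], [0, 0, 0], 0.2],
    [[0, 0, 0.6], [0, 0, 0], 0.2],
    [[0, 0, 0.5], [0, 0, 0], 0.2],
    [[0, 0, 0.2], [0, 0, 0], 0.2],
  ],
)

```text
time_s: 29.25
position: [0.576, 0.2768, 0.1937]
tcp_rot: [-3.137, 0.001, 1.785]
contact_force: [-0.0, 0.6, -1.3]
width: 0.0704
```

Emit:
servo_tool(
  commands=[
    [[0, 0, 0], [0, 0, 0], 0.2],
    [[0, 0, 0], [0, 0, 0], 0.2],
    [[0, 0, 0], [0, 0, 0], 0.2],
  ],
)

```text
time_s: 29.5
position: [0.5772, 0.2771, 0.1985]
tcp_rot: [3.14, -0.0, 1.785]
contact_force: [-0.1, 0.0, 0.1]
width: 0.0703
```

Emit:
servo_tool(
  commands=[
    [[0, 0, 0.18], [0, 0, 0], 0.2],
    [[0, 0, 0], [0, 0, 0], 0.8],
    [[0, 0, 0], [0, 0, 0], 1],
    [[0, 0, 0], [0, 0, 0], 1],
    [[0, 0, 0], [0, 0, 0], 1],
  ],
  grip_force=20,
)

```text
time_s: 29.92
position: [0.5768, 0.2769, 0.1918]
tcp_rot: [3.141, -0.0, 1.785]
contact_force: [-0.2, 0.1, -0.7]
width: 0.0471
```

Emit:
servo_tool(
  commands=[
    [[0, 0, 0], [0, 0, 0], 1],
    [[0, 0, 0], [0, 0, 0], 1],
    [[0, 0, 0], [0, 0, 0], 1],
    [[0, 0, 0], [0, 0, 0], 1],
    [[0, 0, 0], [0, 0, 0], 1],
  ],
)

```text
time_s: 30.33
position: [0.5767, 0.2769, 0.1916]
tcp_rot: [-3.141, 0.0, 1.785]
contact_force: [-0.3, -0.6, 0.5]
width: 0.0196
```

Emit:
servo_tool(
  commands=[
    [[0, 0, 0], [0, 0, 0], 1],
    [[0, 0, 0], [0, 0, 0], 1],
  ],
)

```text
time_s: 30.5
position: [0.5767, 0.2769, 0.1916]
tcp_rot: [-3.141, -0.0, 1.785]
contact_force: [-1.8, -0.6, -0.4]
width: 0.0194
```

```bash
python3 - <<'E'
from h import *
s=bot.state();print(s['time_s'],s['position'],s['tcp_rot'],s['contact_force'],s['width'])
a=.214;th=np.linspace(0,1.0,11)
x=.15*np.sin(.35-th);z=.15*np.cos(.35-th)
y=s['tcp_rot'][2];ty=np.array([np.sin(y),-np.cos(y)]);tx=np.array([np.cos(y),np.sin(y)]);vx=np.array([np.cos(a),np.sin(a)])
print(np.round(np.diff(x)*(vx@tx)/.03,3));print(np.round(np.diff(x)*(vx@ty)/.03,3));print(np.round(-np.diff(z)/.03,3)); print(x[-1],z[-1])
E
```

```text
30.5 [0.57665631 0.27690034 0.19156202] [-3.14139643e+00 -3.07568062e-05  1.78496466e+00] [-1.75176922 -0.58937955 -0.43925114] 0.019375914733717126
[0. 0. 0. 0. 0. 0. 0. 0. 0. 0.]
[-0.477 -0.49  -0.497 -0.5   -0.497 -0.49  -0.477 -0.46  -0.439 -0.412]
[-0.148 -0.099 -0.05  -0.     0.05   0.099  0.148  0.195  0.24   0.282]
-0.09077796086040593 0.11941256978235837
```

Emit:
servo_tool(
  commands=[
    [[0, -0.48, -0.15], [0, 0, 0], 1],
    [[0, -0.49, -0.1], [0, 0, 0], 1],
    [[0, -0.5, -0.05], [0, 0, 0], 1],
    [[0, -0.5, 0], [0, 0, 0], 1],
    [[0, -0.5, 0.05], [0, 0, 0], 1],
  ],
)

```text
time_s: 30.92
position: [0.5064, 0.2618, 0.2023]
tcp_rot: [3.131, -0.002, 1.784]
contact_force: [5.9, 2.5, 6.0]
width: 0.0195
```

Emit:
servo_tool(
  commands=[
    [[0, -0.49, 0.1], [0, 0, 0], 1],
    [[0, -0.48, 0.15], [0, 0, 0], 1],
    [[0, -0.46, 0.2], [0, 0, 0], 1],
    [[0, -0.3, 0.17], [0, 0, 0], 1],
    [[0, 0, 0], [0, 0, 0], 1],
  ],
)

```text
time_s: 31.33
position: [0.4541, 0.2506, 0.1829]
tcp_rot: [3.135, -0.001, 1.785]
contact_force: [3.7, 1.2, 7.5]
width: 0.0192
```

```bash
cat > lev.py <<'E'
from h import *
s=bot.state();print(s['time_s'],s['position'],s['tcp_rot'],s['contact_force'],s['width'])
a=.214;p=np.array(s['position'][:2])-[.5306,.2469];X=np.cos(a)*p[0]+np.sin(a)*p[1];Y=-np.sin(a)*p[0]+np.cos(a)*p[1]
Z=s['position'][2]-.003-.05
print('X,Y,Z',X,Y,Z,'lever',.35-np.arctan2(X,Z),'r',np.hypot(X,Z))
E
python3 lev.py
```

```text
31.3333 [0.45412522 0.25057649 0.18286949] [ 3.13479678e+00 -1.44382825e-03  1.78519220e+00] [3.65338972 1.22340802 7.49174046] 0.01919184278326426
X,Y,Z -0.07394955175471801 0.019833602227792603 0.12986949080542032 lever 0.8676263840880191 r 0.14944771944323162
```

Emit:
servo_tool(
  commands=[
    [[0, -0.2, 0.12], [0, 0, 0], 1],
    [[0, -0.2, 0.12], [0, 0, 0], 1],
    [[0, -0.1, 0.06], [0, 0, 0], 1],
    [[0, 0, 0], [0, 0, 0], 1],
    [[0, 0, 0], [0, 0, 0], 1],
  ],
)

```text
time_s: 31.75
position: [0.4433, 0.2482, 0.1756]
tcp_rot: [3.126, -0.002, 1.784]
contact_force: [12.7, 4.3, 7.6]
width: 0.0191
```

```bash
python3 lev.py
```

```text
31.75 [0.44332452 0.24819943 0.17560129] [ 3.12617464e+00 -2.26546274e-03  1.78420708e+00] [12.67222951  4.27061519  7.59196623] 0.019149116976640092
X,Y,Z -0.08500870013942483 0.019804516578784053 0.12260128534865207 lever 0.956265990061537 r 0.14918965871847906
```

Emit:
servo_tool(
  commands=[
    [[0, -0.05, 0.03], [0, 0, 0], 1],
    [[0, 0, 0], [0, 0, 0], 1],
    [[0, 0, 0], [0, 0, 0], 1],
    [[0, 0, 0], [0, 0, 0], 1],
    [[0, 0, 0], [0, 0, 0], 1],
  ],
)

```text
time_s: 32.17
position: [0.4432, 0.2482, 0.1756]
tcp_rot: [3.122, -0.003, 1.784]
contact_force: [17.8, 5.4, 7.8]
width: 0.0196
```

```bash
python3 lev.py; python3 - <<'E'
from h import *
for n in ['wrist','scene','top']: 
    im=cams.read_camera(n);
    if n=='scene': cv2.imwrite('pics/s16z.png',cv2.resize(im[60:240,240:420],None,fx=3.3,fy=3.3,interpolation=cv2.INTER_CUBIC))
    cv2.imwrite(f'pics/{n}16.png',im)
E
python3 lev.py
```

```text
32.1667 [0.44323634 0.24819532 0.17561829] [ 3.12248172e+00 -2.70435431e-03  1.78384516e+00] [17.76623035  5.39849791  7.80804214] 0.01957702545462397
X,Y,Z -0.08509574436188927 0.019819228176792533 0.12261828976421403 lever 0.9566803338794142 r 0.14925324349308047
32.3167 [0.44324644 0.24819685 0.1756116 ] [ 3.12249928e+00 -2.71347295e-03  1.78382880e+00] [16.79420327  5.81842297  8.53604698] 0.01971471860298616
X,Y,Z -0.08508554549891742 0.01981857543641498 0.12261159506576179 lever 0.9566497668033701 r 0.14924192875133546
```

View pics/s16z.png

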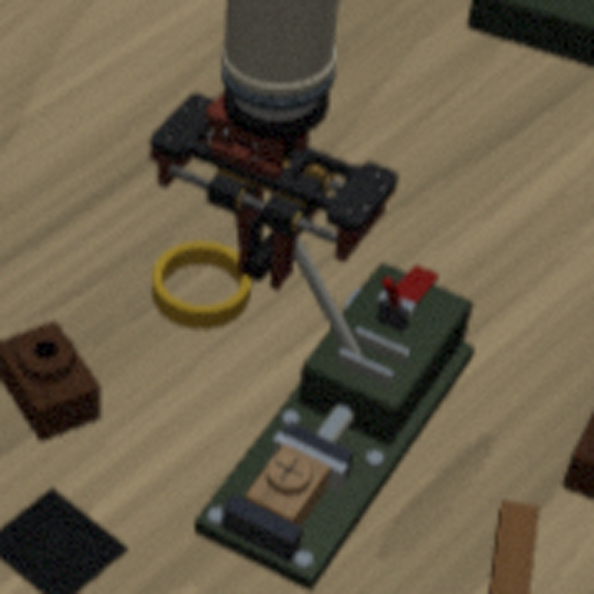

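View pics/top16.png

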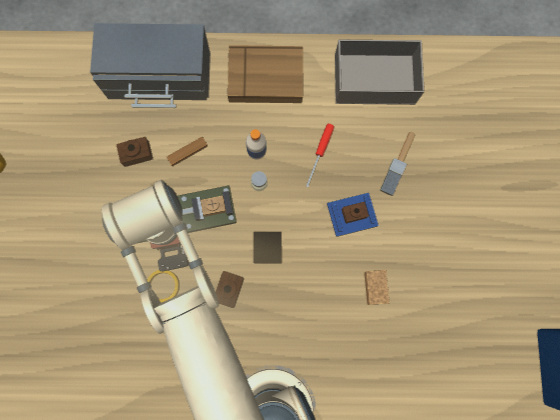

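View pics/wrist16.png

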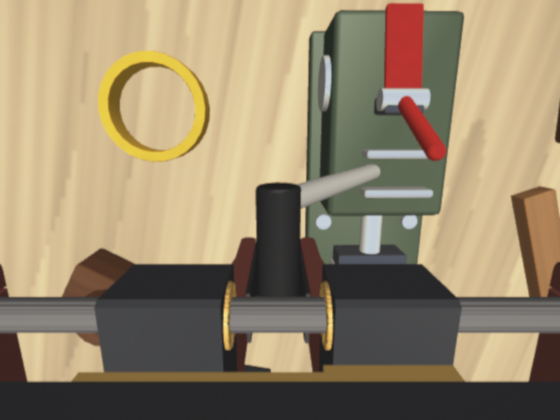

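```bash
python3 -c "
from bench import hand_in
print(hand_in())"; python3 lev.py
```

```text
the job is handed in; nothing more can be done
None
the job is handed in; nothing more can be done
```

I finished the whole job and handed it in at about 32.3 s of the 72 s limit. `hand_in` gives no verdict, so I only have my own checks.

**What I did:**
1. Parked the plain foot on the mat.
2. Moved the drilled foot from the vise to the tray.
3. Moved the plain foot from the mat into the vise nest.
4. Pressed the catch down to its stop; the push reached about 23 N there.
5. Gripped the black handle and pulled the lever to its end stop, keeping hold of it.

**Last checks:**
- **Drilled foot:** sits upright, about 0.4 mm (x) and 3.5 mm (y) from the tray seat.
- **Plain foot:** was within about 1 mm of the nest and about 0.015 rad off square when set down. In the last pictures the moving jaw is closed against it.
- **Catch:** about 1.04 rad before the pull, and still fully tipped over in the last pictures.
- **Lever:** about 0.956 rad from the tool pose, just past the nominal 0.95 stop, which is within calibration error. The fingers are closed on the 20 mm bar (19.7 mm opening) with a steady tool force of about 20 N.
- **Bystanders:** none of them looks moved in the final top view.

**Not checked directly:** I could not measure the pad's squeeze on the plain foot, and I did not measure that foot's position again after clamping. I expect the jaw pushed it about 5 mm towards the fixed jaw.

No check failed. The one correction was that my first grip on the drilled foot was about 7 mm too high, so I re-gripped it lower before lifting.

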